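File two leaf cases in the sloped tray

TASK

File both small wooden leaf cases on edge in the sloped tray, each in its own lane and slid gently all the way down until it rests against its steel back stop. One already stands part-way down the left lane (as the robot sees it); the other lies flat on the bench: first stand it on one of its long narrow edges on the bench and let go (set it down, do not drop it), then take it again across its thickness and file it in the empty right lane. Leave the jar, the brush and the gilt rosette alone.

Things in the scene. Friction and masses are not known exactly. Their poses are not given: they have to be found in the camera images.
- loose_case: Flat wooden box with a dark seam and paper label, lying flat on the bench (z up or, once turned, y vertical): 70 mm long (its x), 55 mm wide (its y), 24 mm thick (its z), 140 g give or take a third; origin at its centre. To be filed on edge: its x along the lane, its y square to the deck (either way up, either end first).
- filed_case: An identical box already standing on edge part-way down the left lane, held there by friction: 70 mm long (its x), 55 mm wide (its y), 24 mm thick (its z), 140 g give or take a third; origin at its centre. x along the lane, y square to the deck.
- tray: Fixed wooden tray, deck 260 x 156 mm, sloping 18 degrees downhill away from the robot. Origin on the deck surface at its middle; x down the slope, y left across it, z square to the deck. Two lanes along x, centred at y = +42 mm (left) and -42 mm (right), each 30 mm wide between walls 6 mm thick and 20 mm high above the deck.
- stop_left: Steel back stop, clamped fast, of the left lane: upright plate 28 mm wide, 62 mm high, with a lip 40 mm wide reaching 28 mm uphill, 62 to 67 mm above the deck, so a case must slide in under it. Origin at the foot of its uphill face, on the deck, mid-lane; axes as the tray's. Set 70 to 110 mm below the tray's middle, differently each time. Press no harder than 30 N.
- stop_right: The same kind of stop for the right lane, set at its own distance. Cases do not slide by themselves: a push of about 1 N moves them. A case that is home has its centre 35 mm uphill of the stop's origin and 27.5 mm above the deck.
- varnish_jar: Bystander: amber jar with a black lid, 60 mm across, 85 mm high; origin under its centre.
- size_brush: Bystander: brush lying on the bench, about 200 mm long; origin under its middle, x from handle to bristles.
- gilt_rosette: Bystander: small gilded carved rosette, 74 mm across, 56 mm high; origin under its centre.
Not all that is in view belongs to the job. What is shaped like the loose_case but orange or yellow is not meant. Leave any yellow look-alike of the filed_case alone.

How it is judged (in metres and radians):
On the way:
1. the loose case stands by itself on a long narrow edge on the bench, released ((angle between loose_case's own y axis and vertical below 0.12 rad or angle between loose_case's own y axis and vertical above 3.02 rad) and height (world z) of loose_case between 0.023 and 0.032 m and contact force between the fingers and loose_case below 0.05 N and linear speed of loose_case below 0.03 m/s), for 0.2 s.
At the end, for the whole second after the job is handed in: Both cases stand on a long edge in their lanes (the loose one in the right lane, the other in the left), at rest, released, on the deck, parallel to the lane (within 0.1 rad), upright to the deck (within 0.12 rad) and home: the gap to the back stop is under 2 mm (x of loose_case in the frame of stop_right between -0.037 and -0.032 m and y of loose_case in the frame of stop_right between -0.006 and 0.006 m and z of loose_case in the frame of stop_right between 0.024 and 0.031 m and angle between the x axis of loose_case and the x axis of stop_right, either way round below 0.1 rad and angle between the y axis of loose_case and the z axis of stop_right, either way round below 0.12 rad and linear speed of each of loose_case, filed_case below 0.02 m/s and x of filed_case in the frame of stop_left between -0.037 and -0.032 m and y of filed_case in the frame of stop_left between -0.006 and 0.006 m and z of filed_case in the frame of stop_left between 0.024 and 0.031 m and angle between the x axis of filed_case and the x axis of stop_left, either way round below 0.1 rad and angle between the y axis of filed_case and the z axis of stop_left, either way round below 0.12 rad); the robot touches nothing.
It fails at once if a case is pressed against its back stop with more than 30 N (contact force between loose_case and stop_right above 30 N or contact force between filed_case and stop_left above 30 N).
It fails at once if a case is dropped or thrown (moves faster than 1 m/s) (linear speed of any of loose_case, filed_case above 1 m/s).
It fails at once if the jar, the brush or the rosette is moved by more than 20 mm (distance of any of varnish_jar, size_brush, gilt_rosette from where it was at the start of the episode above 0.02 m).
It also fails if it takes over 67 s, if anything falls off the work surface, if the arm or the gripper's body presses on something with over 40 N, if the wrist force passes 120 N, or if a joint passes its speed limit or range.

ROBOT

A 7-joint arm with a two-finger parallel gripper is mounted at the origin on the work surface. World frame = base frame: x ahead of the robot, y to its left, z up, the work surface at z = 0. Lengths are in mm, angles in rad, forces in N, time in s.
With the tool pointing down it reaches from about 350 to 900 mm from the base axis. Payload 7.2 kg.
Tool frame: the origin (TCP) lies between the finger pads; the fingertips stand 14 mm ahead of it and the grasp point (between the pads) lies 5 mm behind it; z points along the fingers, y is the line along which they close (so a half turn about z gives the same grasp; the last joint's range is limited). The gripper opens to 88 mm and grips with 3 to 60 N. Pads are 20 mm wide; open, the fingers measure 115 mm over their backs; the gripper's body (75 mm by 178 mm) begins 61 mm behind the grasp point.
Start: joints at [-1.191, 0.411, -0.013, 1.596, 0.006, 1.134, -0.082], TCP at [270.624, 563.375, 236.653] pointing down, gripper open.
Joint ranges: [-2.95, 2.95], [-0.29, 1.99], [-1.47, 1.44], [0.14, 2.54], [-1.03, 4.17], [0.13, 1.85], [-2.86, 2.86]. Speed limits (rad/s): [2.39, 2.39, 3.01, 3.01, 3.14, 3.14, 3.14].

INTERFACE

Orientations are given as a 3x3 rotation matrix whose columns are the frame's x, y, z axes.
In Python, from plant import * gives the robot as it stands.
- The arm moves only by the shell command python3 -m creep 'ROWS' [FORCE]. ROWS is JSON, a list that holds one entry, the list of rows, each a list of 5 numbers: the shift along the tool's x, y, z in mm, then the turn about the tool's z in degrees, then the closure, from 0 (fully open) to 1 (shut). In form: [[[dx, dy, dz, spin, claw], ...]]. A call has 1 to 12 rows; each row is the pose to reach, as a shift and turn from the pose commanded when the call began, along the tool's axes at that moment; what a row does not reach only later rows make up. A row lasts 1/8 s, in which the tool goes at most 62.5 mm and 10.7 degrees, less where a joint would pass 70% of its speed; a pose out of reach is approached as far as the arm can. A call with a gripper value outside its range is refused whole. The fingers move at their own pace and stop on an object; FORCE is the grip in N (left out, the last holds). Time passes only in rows, so rows that repeat a pose let the fingers close. It gives the time, the measured TCP pose, the force, the opening and the grip force at its end, in the units of the state.
- sense(): the state, without advancing time (a new reading comes with each control period).
- read_camera(name): name is "scene" or "top" or "wrist"; returns the picture (420x560x3 uint8, red, green, blue); there is no depth.
- get_calibration(name): a dict with "fx", "fy", "cx", "cy" (pixels), "R" (3x3) and "t" (3): a world point X has camera coordinates R X + t. Camera axes: x right, y down, z forward; pixel columns grow to the right and rows downward; lengths in mm; the calibration is good to about 2 mm. A picture is of the moment at which its call begins: read the wrist's pose just before it. get_calibration takes no time and is no camera call; for the wrist camera it gives the pose at the moment of the call.
- close_job(): hands the job in; it is judged then, once.
The state is a dict: "t": time; "joints": joint angles; "dq": joint speeds; "joint_efforts": joint torques, N m; "position": TCP position; "eef_rot": TCP orientation; "contact_force": force on the tool from outside, world axes, zero at the start; "moment": the same for the moment, N m; "gripper_width": finger opening in mm; "grip_force": force on a finger pad.
Only numpy, scipy, OpenCV 4.12 (cv2) and the standard library are available. Lean on these libraries where they do the work, as an engineer would, in place of code of your own. Each camera call takes 0.05 s, during which the arm holds its last target. There are 200 camera calls.

## Working session

There is one attempt and no reset: what is moved stays moved. The work goes in short steps, Python scripts to look and compute and a shell command to move; the robot and the scene stay as the last step left them, time stands still between calls to the robot, and variables do not carry over. Pictures are saved under pics/ and viewed, at most 10 in all, crops included, and the job is handed in when it is done.

```bash
ls; mkdir -p pics; python3 - <<'E'
from plant import *
import cv2,numpy as np
s=sense();print(s['t'],s['position'],np.round(s['eef_rot'],3).tolist())
ims=[]
for n in ("scene","top"):
    im=read_camera(n)[:,:,::-1];cv2.imwrite(f"pics/{n}0.png",im)
    c=get_calibration(n);print(n,{k:np.round(v,3).tolist() for k,v in c.items()})
E
```

```text
pics
0.0 [270.41145778 562.93522093 235.81448693] [[-0.901, 0.433, -0.001], [0.433, 0.901, -0.001], [-0.0, -0.002, -1.0]]
scene {'fx': 398.759, 'fy': 398.759, 'cx': 284.278, 'cy': 215.075, 'R': [[-0.851, 0.525, 0.003], [0.269, 0.442, -0.856], [-0.451, -0.727, -0.517]], 't': [503.342, -19.378, 1225.8]}
top {'fx': 391.275, 'fy': 391.275, 'cx': 278.954, 'cy': 202.072, 'R': [[-0.012, -0.999, -0.031], [-0.984, 0.018, -0.178], [0.178, 0.028, -0.984]], 't': [-68.361, 533.979, 973.699]}
```

View pics/scene0.png

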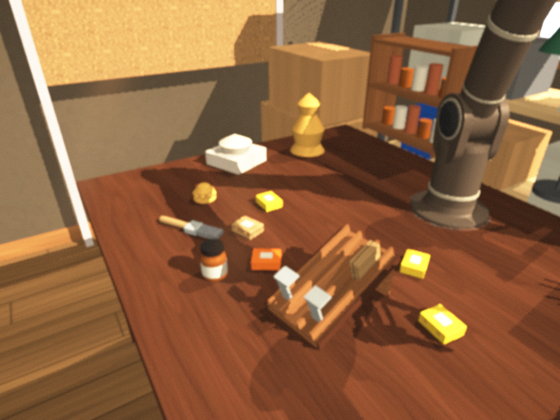

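View pics/top0.png

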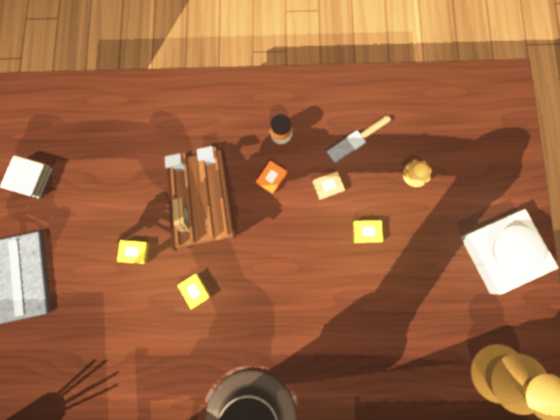

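The top view shows the loose case (tan) at about (328,185). The tray lies around (165–235, 147–250), with the filed case at (180,215) and the stops at (175,161) and (207,155). In the scene view the loose case is at (248,227), the filed case at (366,260), and the stops at (287,280) and (318,302).

```bash
cat > h.py <<'E'
from plant import *
import cv2,numpy as np
def ray(c,u,v):
    d=np.linalg.solve(np.array(c['R']),[(u-c['cx'])/c['fx'],(v-c['cy'])/c['fy'],1.]);o=-np.array(c['R']).T@np.array(c['t']);return o,d/np.linalg.norm(d)
def onz(c,u,v,z):
    o,d=ray(c,u,v);return o+d*(z-o[2])/d[2]
def tri(*obs):
    A=np.zeros((3,3));b=np.zeros(3)
    for c,u,v in obs:
        o,d=ray(c,u,v);P=np.eye(3)-np.outer(d,d);A+=P;b+=P@o
    X=np.linalg.solve(A,b)
    return X,[round(float(np.linalg.norm((np.eye(3)-np.outer(ray(c,u,v)[1],ray(c,u,v)[1]))@(X-ray(c,u,v)[0]))),1) for c,u,v in obs]
def proj(c,X):
    p=np.array(c['R'])@X+np.array(c['t']);return p[0]/p[2]*c['fx']+c['cx'],p[1]/p[2]*c['fy']+c['cy']
def totool(s,X): # world displacement to tool axes from the measured pose
    return np.array(s['eef_rot']).T@(np.array(X)-np.array(s['position']))
def look(name,f):
    s=sense();c=get_calibration(name);im=read_camera(name)[:,:,::-1].copy();cv2.imwrite(f"pics/{f}.png",im)
    import pickle;pickle.dump((s,c,im),open(f"pics/{f}.pkl","wb"));return s,c,im
def load(f):
    import pickle;return pickle.load(open(f"pics/{f}.pkl","rb"))
E
python3 - <<'E'
from h import *
T=cv2.imread("pics/top0.png");S=cv2.imread("pics/scene0.png")
a=cv2.resize(T[130:265,150:350],None,fx=4,fy=4,interpolation=cv2.INTER_CUBIC)
b=cv2.resize(S[205:345,225:405],None,fx=4.4,fy=4.2,interpolation=cv2.INTER_CUBIC)
cv2.imwrite("pics/a.png",a);cv2.imwrite("pics/b.png",b)
ct,cs=get_calibration("top"),get_calibration("scene")
print("loose",tri((ct,328,185),(cs,248,227)))
E
```

```text
loose (array([ 582.45532387, -208.1007788 ,   14.80101316]), [0.9, 0.9])
```

View pics/a.png

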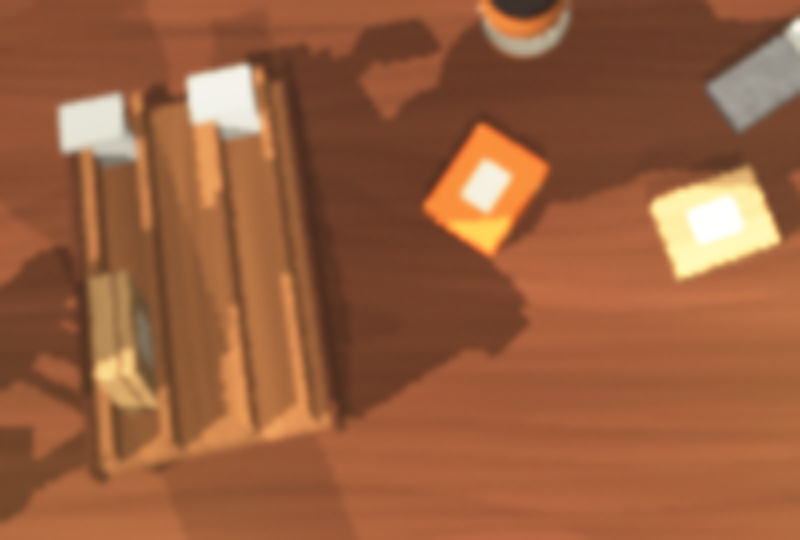

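View pics/b.png

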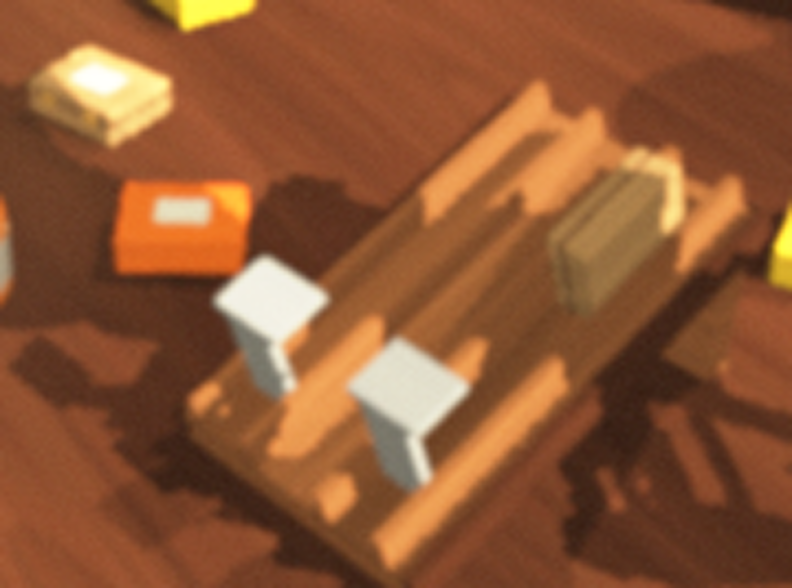

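In the top crop the loose case's corners are at (650,208), (748,167), (780,240) and (680,280). The stop lips' downhill edges run (58,105)–(122,93) and (187,77)–(250,65). In the scene crop the lip corners are at (350,383), (398,338), (470,388), (405,433) and at (215,298), (265,256), (328,298), (270,340).

```bash
python3 - <<'E'
from h import *
np.set_printoptions(suppress=True,precision=1)
ct,cs,cw=[get_calibration(n) for n in("top","scene","wrist")]
A=lambda x,y:(ct,150+x/4,130+y/4)
B=lambda x,y:(cs,225+x/4.4,205+y/4.2)
for p in[(650,208),(748,167),(780,240),(680,280)]: print("loose",onz(*A(*p),24))
for n,a,b in[("L dl",(58,105),(405,433)),("L dr",(122,93),(350,383)),("R dl",(187,77),(270,340)),("R dr",(250,65),(215,298)),("case top uphill left",(98,375),(684,222)),("case far left",(90,278),(570,238))]:
    print(n,*tri(A(*a),B(*b)))
for p in[(100,475),(333,425)]: print("deck near",onz(*A(*p),40))
s=sense();R=np.array(cw['R']);print("wrist cam in tool: pos",totool(s,-R.T@cw['t']),"axes\n",(np.array(s['eef_rot']).T@R.T).round(2),cw['fx'],cw['cx'],cw['cy'])
print("to above tray",totool(s,[500,110,300]),"above loose",totool(s,[560,-195,236]))
E
```

```text
loose [ 590.2 -166.5   24. ]
loose [ 617.2 -233.1   24. ]
loose [ 566.6 -252.4   24. ]
loose [ 540.7 -185.1   24. ]
L dl [650.8 213.2  93.3] [2.1, 2.1]
L dr [655.3 173.8  94. ] [1.0, 1.0]
R dl [667.1 131.3  92.6] [1.0, 1.0]
R dr [673.3  91.4  92.4] [0.1, 0.1]
case top uphill left [470.3 177.8 113.8] [2.1, 2.1]
case far left [532.2 176.3 127.6] [4.1, 4.1]
deck near [416.  194.8  40. ]
deck near [446.1  43.5  40. ]
wrist cam in tool: pos [  74.9    0.  -147.3] axes
 [[-0.  -1.  -0.3]
 [ 1.  -0.   0. ]
 [-0.  -0.3  1. ]] 320.98613925532345 274.0613810056296 212.28213716987187
to above tray [-403.  -309.1  -63.6] above loose [-589.2 -557.9    0.7]
```

```bash
python3 -m creep '[[[-60,-40,-60,-5,0],[-110,-75,-84,-10,0],[-160,-110,-84,-17,0],[-210,-142,-84,-24,0],[-260,-175,-84,-30,0],[-310,-209,-84,-34,0],[-360,-243,-84,-34,0],[-400,-270,-84,-34,0],[-420,-283,-84,-34,0],[-426,-287,-84,-34,0],[-426,-287,-84,-34,0]]]' && python3 - <<'E'
from h import *
s,c,im=look("wrist","w1");print(s['t'],s['position'],np.round(s['eef_rot'],3).tolist())
cv2.imwrite("pics/w1b.png",cv2.resize(im,(784,588),interpolation=cv2.INTER_CUBIC))
E
```

```text
t: 1.48
position: [529.9, 121.1, 320.3]
eef_rot: [[-0.989, -0.146, -0.001], [-0.146, 0.989, 0.0], [0.001, 0.0, -1.0]]
contact_force: [0.1, -0.2, -0.0]
gripper_width: 88.1
grip_force: 0.0
1.475 [529.88502678 121.08842213 320.31758206] [[-0.989, -0.146, -0.001], [-0.146, 0.989, 0.0], [0.001, 0.0, -1.0]]
```

View pics/w1b.png

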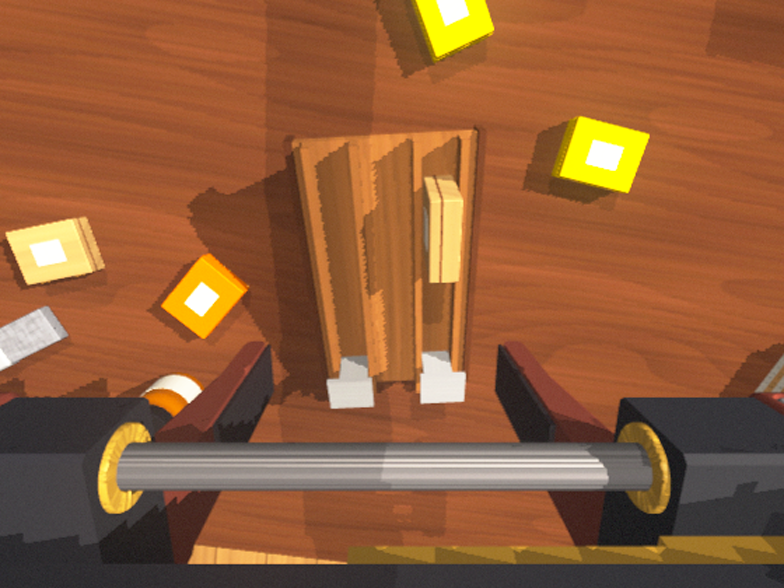

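The wrist view (784 px wide) shows the tray's near corners at (292,140) and (478,128). The filed case's top is (425–463, 178–283), the stops are at (350,390) and (442,385), and the loose case is at (50,250). Next I go above the loose case, which also gives a second wrist viewpoint.

```bash
python3 -m creep '[[[2,-62,15,-6,0],[4,-124,30,-13,0],[6,-186,45,-13,0],[8,-248,60,-13,0],[8,-300,75,-13,0],[8,-328,84,-13,0],[8,-328,84,-13,0],[8,-328,84,-13,0]]]' && python3 - <<'E'
from h import *
s,c,im=look("wrist","w2");print(s['t'],s['position'],np.round(s['eef_rot'],3).tolist())
cv2.imwrite("pics/w2b.png",cv2.resize(im,(784,588),interpolation=cv2.INTER_CUBIC))
E
```

```text
t: 2.52
position: [570.6, -202.8, 236.7]
eef_rot: [[-0.93, -0.367, 0.0], [-0.367, 0.93, 0.001], [-0.001, 0.001, -1.0]]
contact_force: [0.9, 0.5, -0.2]
gripper_width: 87.7
grip_force: 0.0
2.525 [ 570.61359036 -202.83112564  236.72819852] [[-0.93, -0.367, 0.0], [-0.367, 0.93, 0.001], [-0.001, 0.001, -1.0]]
```

View pics/w2b.png

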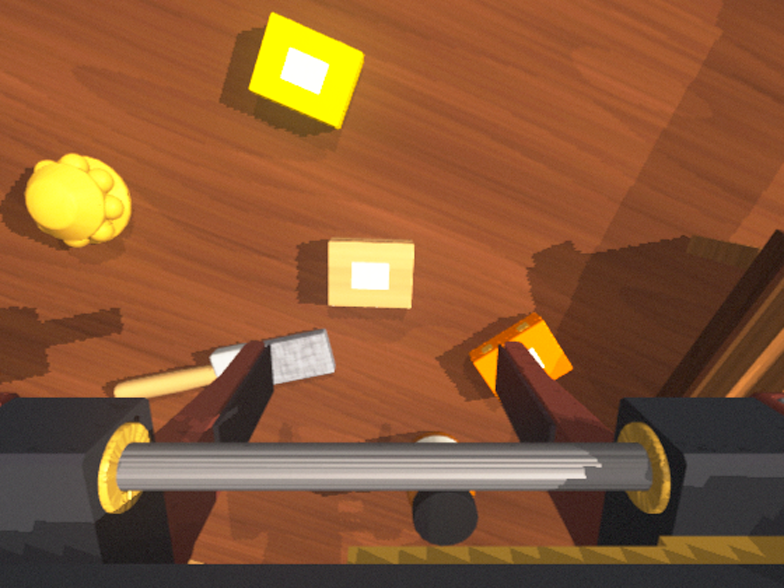

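The case's top face corners are at (328,240), (413,242), (411,308) and (328,306) in the 784 px picture, with the label at (370,276). The brush head at (300,355) is clear of the robot-side edge.

```bash
python3 - <<'E'
from h import *
np.set_printoptions(suppress=True,precision=1)
s2,c2,i2=load("w2");s1,c1,i1=load("w1");ct=get_calibration("top")
hsv=cv2.cvtColor(i2,cv2.COLOR_BGR2HSV);print(hsv[180,240],hsv[196,265],hsv[171,265],hsv[220,262])
m=(cv2.inRange(hsv,(10,0,150),(27,140,255)));m[:,:200]=0;m[:,320:]=0;m[:150]=0;m[232:]=0
cs,_=cv2.findContours(m,0,2);k=max(cs,key=cv2.contourArea);r=cv2.minAreaRect(k);print(r)
P=[onz(c2,u,v,24) for u,v in cv2.boxPoints(r)]
for p in P: print(p,totool(s2,p))
print("label",*tri((c2,370/1.4,276/1.4),(c1,48/1.4,252/1.4)),*tri((c2,370/1.4,276/1.4),(ct,150+716/4,130+219/4)))
print("centre",np.mean(P,0),totool(s2,np.mean(P,0)))
E
```

```text
[ 26 111 255] [ 30   1 255] [ 15 150 202] [ 10 158 147]
((264.3954772949219, 196.03086853027344), (60.343448638916016, 46.07606887817383), 1.9749339818954468)
[ 620.2 -234.    24. ] [-34.6 -47.5 212.7]
[ 568.5 -250.5   24. ] [ 19.6 -43.8 212.7]
[ 545.8 -186.4   24. ] [ 17.2  24.1 212.7]
[ 596.7 -167.3   24. ] [-37.1  23.2 212.8]
label [ 583.2 -209.5   24. ] [0.3, 0.3] [ 581.2 -209.8   30.3] [0.9, 0.9]
centre [ 582.8 -209.6   24. ] [ -8.7 -11.  212.7]
```

```bash
python3 -m creep '[[[7,-6,50,2,0],[14,-11,100,2,0],[14,-11,150,2,0],[14,-11,190,2,0],[14,-11,210,2,0],[14,-11,217,2,0],[14,-11,217,2,0],[14,-11,217,2,0.5],[14,-11,217,2,0.5],[14,-11,217,2,0.5],[14,-11,217,2,0.5],[14,-11,217,2,0.5]]]' 4
```

```text
t: 4.08
position: [561.5, -220.7, 20.6]
eef_rot: [[-0.944, -0.331, 0.001], [-0.331, 0.944, 0.0], [-0.001, -0.0, -1.0]]
contact_force: [-1.3, 1.5, 6.7]
gripper_width: 70.2
grip_force: 4.0
```

```bash
python3 -m creep '[[[0,0,-8,0,0.5],[0,0,-16,0,0.5],[0,0,-26,0,0.5],[0,0,-36,0,0.5],[0,0,-46,0,0.5],[0,0,-56,0,0.5],[0,0,-66,0,0.5],[0,0,-66,0,0.5]]]' 3 && python3 - <<'E'
from h import *
_,_,a=look("wrist","w3");_,_,b=look("scene","s3")
a=a[60:330,130:390]
b=cv2.resize(b[130:270,180:320],(540,540),interpolation=cv2.INTER_CUBIC)
a=cv2.resize(a,(260,270))
cv2.imwrite("pics/m3.png",np.hstack([b[:540],np.vstack([a,a*0])]))
E
```

```text
t: 5.08
position: [561.5, -221.0, 86.6]
eef_rot: [[-0.944, -0.331, 0.002], [-0.331, 0.944, -0.0], [-0.001, -0.001, -1.0]]
contact_force: [0.8, -0.1, -1.2]
gripper_width: 70.4
grip_force: 3.0
```

View pics/m3.png

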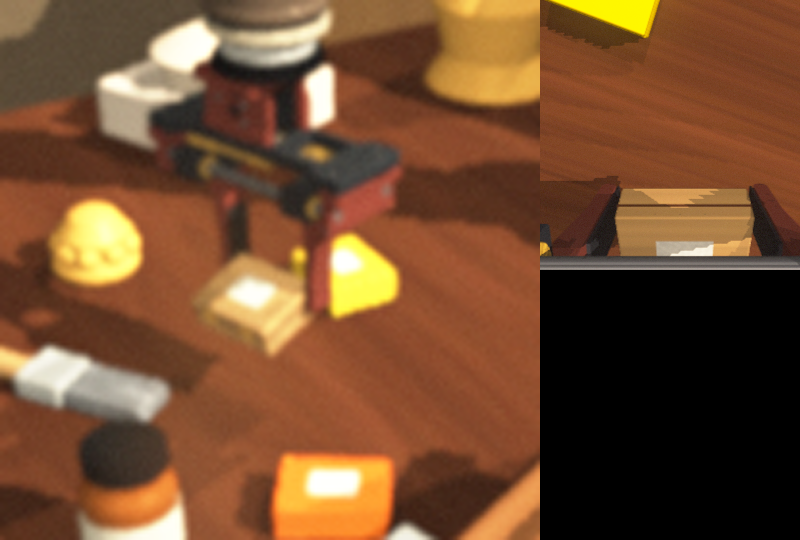

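The case hangs between the pads, tilted only about 25°, far edge low. I'll shake it gently, low over the bench, to let it swing further.

```bash
python3 -m creep '[[[0,0,12,0,0.5],[0,0,20,0,0.5],[0,0,-5,0,0.5],[0,0,20,0,0.5],[0,0,-5,0,0.5],[0,0,20,0,0.5],[0,0,-5,0,0.5],[0,0,20,0,0.5],[0,0,-5,0,0.5],[0,0,-5,0,0.5]]]' && python3 - <<'E'
from h import *
_,_,a=look("wrist","w4");_,_,b=look("scene","s4")
b=cv2.resize(b[170:240,210:280],(540,540),interpolation=cv2.INTER_CUBIC)
cv2.imwrite("pics/m4.png",np.hstack([b,np.vstack([a[60:330,130:390],np.zeros((270,260,3),np.uint8)])]))
E
```

```text
t: 6.42
position: [561.7, -221.2, 91.0]
eef_rot: [[-0.944, -0.331, 0.002], [-0.331, 0.944, -0.001], [-0.001, -0.001, -1.0]]
contact_force: [0.2, 0.3, -0.8]
gripper_width: 69.7
grip_force: 3.0
```

View pics/m4.png

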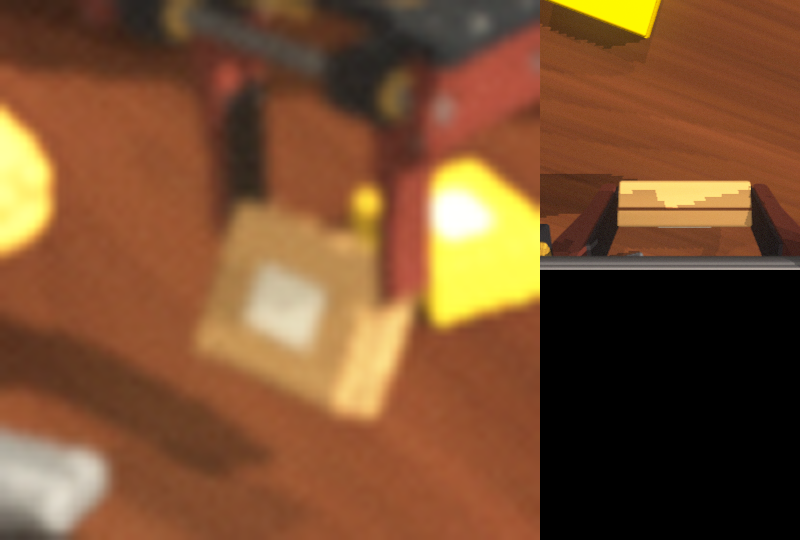

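The shake swung the case to within about 25° of vertical. I'll shake once more while moving clear of the brush, then measure the tilt numerically.

```bash
cat > tilt.py <<'E'
from h import *
def tilt(f):
    s,c,im=look("wrist",f);hsv=cv2.cvtColor(im,cv2.COLOR_BGR2HSV)
    m=cv2.inRange(hsv,(11,50,120),(28,190,255));m[:,:190]=0;m[:,365:]=0;m[:215]=0;m[318:]=0
    k=max(cv2.findContours(m,0,2)[0],key=cv2.contourArea);x,y,w,h=cv2.boundingRect(k)
    W=[(r,int((m[r]>0).sum()),int(np.flatnonzero(m[r])[0]),int(np.flatnonzero(m[r])[-1])) for r in range(y,y+h,4) if m[r].any()]
    print("bbox",x,y,w,h,"rows",W)
    return s,c,im
E
python3 - <<'E'
from h import *
im=load("w4")[2];hsv=cv2.cvtColor(im,cv2.COLOR_BGR2HSV)
print([hsv[r,265].tolist() for r in range(225,310,6)])
E
python3 -m creep '[[[8,8,-5,0,0.5],[16,16,20,0,0.5],[24,24,-5,0,0.5],[32,32,20,0,0.5],[40,40,-5,0,0.5],[40,40,20,0,0.5],[40,40,-5,0,0.5],[40,40,20,0,0.5],[40,40,-5,0,0.5],[40,40,20,0,0.5],[40,40,0,0,0.5],[40,40,0,0,0.5]]]' && python3 -c "
from tilt import *
tilt('w5')"
```

```text
[[10, 178, 136], [12, 191, 143], [11, 187, 138], [23, 125, 254], [23, 130, 253], [23, 133, 254], [24, 122, 254], [17, 149, 242], [16, 156, 218], [17, 152, 213], [16, 152, 183], [11, 173, 125], [10, 179, 111], [11, 179, 114], [10, 169, 134]]
t: 8.02
position: [510.1, -196.4, 91.3]
eef_rot: [[-0.944, -0.331, 0.002], [-0.331, 0.944, -0.0], [-0.001, -0.001, -1.0]]
contact_force: [0.6, -0.4, -1.8]
gripper_width: 70.0
grip_force: 3.0
bbox 191 215 164 53 rows [(215, 45, 192, 354), (219, 57, 191, 359), (223, 69, 191, 358), (227, 76, 190, 364), (231, 66, 190, 340), (235, 60, 234, 353), (239, 13, 331, 345), (243, 141, 208, 361), (247, 136, 208, 363), (251, 135, 208, 364), (255, 132, 209, 340), (259, 131, 209, 339), (263, 132, 208, 339), (267, 131, 209, 339)]
```

```bash
python3 - <<'E'
from h import *
for f in("w4","w5"):
    im=load(f)[2];hsv=cv2.cvtColor(im,cv2.COLOR_BGR2HSV)
    for col in (240,300): print(f,col,[(r,*hsv[r,col].tolist()) for r in range(231,316,4)])
    for r in (244,262,274,280,284): 
        g=im[r].astype(int);print(r,[int(x) for x in np.flatnonzero(np.abs(np.diff(g[:,1]))>25) if 180<x<370])
E
```

```text
w4 240 [(231, 11, 187, 138), (235, 12, 187, 138), (239, 10, 174, 135), (243, 23, 129, 254), (247, 23, 127, 253), (251, 16, 151, 214), (255, 16, 151, 214), (259, 17, 154, 218), (263, 16, 151, 223), (267, 13, 160, 153), (271, 16, 151, 219), (275, 16, 151, 210), (279, 16, 151, 209), (283, 16, 151, 210), (287, 11, 162, 113), (291, 11, 178, 119), (295, 11, 180, 115), (299, 11, 170, 117), (303, 9, 171, 121), (307, 10, 175, 124), (311, 11, 176, 133), (315, 10, 164, 140)]
w4 300 [(231, 11, 189, 139), (235, 11, 183, 135), (239, 11, 180, 143), (243, 23, 129, 254), (247, 23, 125, 254), (251, 23, 131, 253), (255, 24, 126, 254), (259, 17, 153, 223), (263, 17, 154, 223), (267, 14, 162, 183), (271, 16, 148, 220), (275, 16, 151, 219), (279, 16, 150, 218), (283, 16, 152, 216), (287, 14, 90, 151), (291, 10, 170, 117), (295, 10, 174, 116), (299, 11, 177, 115), (303, 10, 170, 117), (307, 10, 167, 107), (311, 10, 164, 115), (315, 9, 157, 104)]
244 [208, 209, 210, 339, 340]
262 [207, 208, 253, 254, 283, 339, 340]
274 [206, 207, 341]
280 [206, 207, 341]
284 [206, 207, 341]
w5 240 [(231, 11, 182, 126), (235
[... 348 characters left out ...]
13), (303, 10, 177, 111), (307, 9, 172, 105), (311, 9, 171, 119), (315, 10, 169, 110)]
w5 300 [(231, 11, 183, 128), (235, 10, 169, 122), (239, 13, 147, 111), (243, 21, 138, 251), (247, 21, 138, 251), (251, 20, 142, 250), (255, 22, 137, 252), (259, 20, 141, 248), (263, 16, 157, 202), (267, 15, 164, 162), (271, 16, 152, 198), (275, 17, 152, 194), (279, 16, 149, 194), (283, 16, 155, 192), (287, 11, 177, 115), (291, 12, 191, 112), (295, 11, 167, 113), (299, 10, 167, 104), (303, 10, 172, 107), (307, 9, 166, 117), (311, 10, 174, 110), (315, 10, 153, 102)]
244 [207, 208, 209, 339, 340]
262 [207, 208, 250, 251, 286, 287, 340]
274 [207, 208, 340, 341]
280 [207, 208, 340, 341]
284 [207, 208, 340, 341]
```

```bash
python3 -m creep '[[[0,0,20,0,0.5],[0,0,32,0,0.5],[0,0,36,0,0.5],[-3,0,38,0,0.5],[-6,0,38,0,0.5],[-9,0,38,0,0.5],[-12,0,38,0,0.5],[-15,0,38,0,0.5],[-15,0,40,0,0.5],[-15,0,41,0,0.5],[-15,0,41,0,0.5]]]' && python3 - <<'E'
from h import *
im=look("wrist","w6")[2];hsv=cv2.cvtColor(im,cv2.COLOR_BGR2HSV)
for col in (240,300): print(col,[(r,*hsv[r,col].tolist()) for r in range(231,316,3)])
for r in (244,262,274,280,284,290): 
    g=im[r].astype(int);print(r,[int(x) for x in np.flatnonzero(np.abs(np.diff(g[:,1]))>25) if 180<x<370])
E
```

```text
t: 9.45
position: [524.4, -191.4, 49.8]
eef_rot: [[-0.944, -0.331, 0.001], [-0.331, 0.944, -0.0], [-0.001, -0.0, -1.0]]
contact_force: [0.7, 1.4, 3.9]
gripper_width: 70.0
grip_force: 3.0
240 [(231, 10, 185, 121), (234, 11, 186, 122), (237, 11, 184, 125), (240, 16, 148, 93), (243, 17, 161, 98), (246, 16, 160, 91), (249, 16, 151, 130), (252, 19, 142, 246), (255, 16, 150, 190), (258, 16, 150, 185), (261, 16, 149, 185), (264, 16, 150, 187), (267, 17, 157, 187), (270, 16, 154, 191), (273, 16, 152, 193), (276, 16, 149, 192), (279, 12, 157, 112), (282, 14, 161, 135), (285, 17, 151, 184), (288, 16, 151, 182), (291, 16, 157, 180), (294, 17, 150, 182), (297, 15, 154, 147), (300, 11, 177, 105), (303, 10, 160, 105), (306, 11, 177, 111), (309, 11, 177, 108), (312, 10, 173, 128), (315, 11, 163, 111)]
300 [(231, 11, 181, 121), (234, 10, 174, 120), (237, 10, 176, 123), (240, 14, 149, 96), (243, 17, 146, 101), (246, 15, 146, 103), (249, 16, 157, 133), (252, 19, 143, 246), (255, 21, 141, 249), (258, 21, 137, 249), (261, 19, 141, 248), (264, 21, 140, 249), (267, 21, 139, 250), (270, 17, 154, 196), (273, 16, 148, 198), (276, 16, 147, 194), (279, 13, 175, 115), (282, 14, 166, 138), (285, 16, 149, 188), (288, 16, 152, 186), (291, 16, 152, 186), (294, 16, 153, 185), (297, 15, 153, 150), (300, 11, 172, 108), (303, 9, 177, 108), (306, 9, 172, 105), (309, 10, 165, 102), (312, 10, 166, 123), (315, 10, 166, 114)]
244 []
262 [202, 203, 275, 276, 320, 321, 344, 345, 346]
274 [202, 203, 344, 345]
280 []
284 [202, 203, 345]
290 [202, 203, 345]
```

```bash
python3 -m creep '[[[-4,0,1,0,0.5],[-8,0,2,0,0.5],[-12,0,2,0,0.5],[-16,0,3,0,0.5],[-20,0,3,0,0.5],[-20,0,4,0,0.5],[-20,0,4,0,0.5]]]' && cat > prof.py <<'E'
from h import *
def prof(f):
    im=look("wrist",f)[2];hsv=cv2.cvtColor(im,cv2.COLOR_BGR2HSV).astype(int)
    for col in (235,300): print(col,[(r,hsv[r,col,0],hsv[r,col,2]) for r in range(213,316,3)])
    for r in (262,274,290): 
        g=im[r].astype(int);print(r,[int(x) for x in np.flatnonzero(np.abs(np.diff(g[:,1]))>25) if 180<x<370])
E
python3 -c "
from prof import *
prof('w7')"
```

```text
t: 10.38
position: [543.4, -184.5, 45.7]
eef_rot: [[-0.943, -0.331, 0.001], [-0.331, 0.943, 0.0], [-0.001, -0.0, -1.0]]
contact_force: [0.8, 0.2, 1.6]
gripper_width: 69.7
grip_force: 3.0
235 [(213, np.int64(11), np.int64(139)), (216, np.int64(12), np.int64(144)), (219, np.int64(16), np.int64(153)), (222, np.int64(17), np.int64(152)), (225, np.int64(16), np.int64(138)), (228, np.int64(16), np.int64(151)), (231, np.int64(16), np.int64(156)), (234, np.int64(16), np.int64(162)), (237, np.int64(16), np.int64(158)), (240, np.int64(16), np.int64(149)), (243, np.int64(16), np.int64(152)), (246, np.int64(16), np.int64(158)), (249, np.int64(16), np.int64(152)), (252, np.int64(17), np.int64(151)), (255, np.int64(16), np.int64(153)), (258, np.int64(15), np.int64(152)), (261, np.int64(16), np.int64(177)), (264, np.int64(17), np.int64(172)), (267, np.int64(17), np.int64(171)), (270, np.int64(16), np.int64(168)), (273, np.int64(16), np.int64(171)), (276, np.int64(17), np.int64(175)), (279, np.int64(17), np.int64(174)), (282, np.int64(17), np.int64(178)), (285, np.int64(16), np.int64(159)), (288, np
[... 998 characters left out ...]
40)), (267, np.int64(19), np.int64(238)), (270, np.int64(18), np.int64(239)), (273, np.int64(18), np.int64(240)), (276, np.int64(16), np.int64(176)), (279, np.int64(16), np.int64(178)), (282, np.int64(16), np.int64(178)), (285, np.int64(16), np.int64(162)), (288, np.int64(15), np.int64(111)), (291, np.int64(16), np.int64(171)), (294, np.int64(17), np.int64(169)), (297, np.int64(16), np.int64(169)), (300, np.int64(15), np.int64(161)), (303, np.int64(9), np.int64(105)), (306, np.int64(10), np.int64(107)), (309, np.int64(12), np.int64(104)), (312, np.int64(10), np.int64(111)), (315, np.int64(9), np.int64(107))]
262 [199, 200, 294, 348, 349]
274 [200, 201, 295, 308, 346, 347]
290 [201, 202, 346]
```

The case now stands upright within a couple of degrees. I'll release it and rise straight up.

```bash
python3 -m creep '[[[0,0,0,0,0.1],[0,0,0,0,0],[0,0,0,0,0],[0,0,0,0,0],[0,0,-15,0,0],[0,0,-40,0,0],[0,0,-80,0,0],[0,0,-120,0,0],[0,0,-120,0,0]]]' && python3 - <<'E'
from h import *
s,c,im=look("wrist","w8");_,_,b=look("scene","s8")
b=cv2.resize(b[150:290,190:350],(640,560),interpolation=cv2.INTER_CUBIC)
cv2.imwrite("pics/m8.png",np.hstack([cv2.resize(im[60:340,100:440],None,fx=1,fy=1) if 0 else np.vstack([cv2.resize(im[100:310,180:340],(160,210)),np.zeros((350,160,3),np.uint8)]),b]))
hsv=cv2.cvtColor(im,cv2.COLOR_BGR2HSV)
m=cv2.inRange(hsv,(13,40,90),(30,175,255));m[:,:200]=0;m[:,340:]=0;m[310:]=0;m[:100]=0
k=max(cv2.findContours(m,0,2)[0],key=cv2.contourArea);print(cv2.boundingRect(k),cv2.minAreaRect(k))
for z in(55,):
  for p in cv2.boxPoints(cv2.minAreaRect(k)): print(p,onz(c,*p,z).round(1))
E
```

```text
t: 11.55
position: [545.0, -185.6, 169.8]
eef_rot: [[-0.944, -0.331, 0.007], [-0.331, 0.944, -0.001], [-0.006, -0.003, -1.0]]
contact_force: [0.4, -0.3, 0.3]
gripper_width: 87.7
grip_force: 0.0
(235, 178, 84, 39) ((276.5, 197.0), (38.0, 83.0), 90.0)
[235. 178.] [ 528.4 -225.7   55. ]
[318. 178.] [ 505.7 -161.2   55. ]
[318. 216.] [ 536.2 -149.2   55. ]
[235. 216.] [ 559.6 -215.9   55. ]
```

View pics/m8.png

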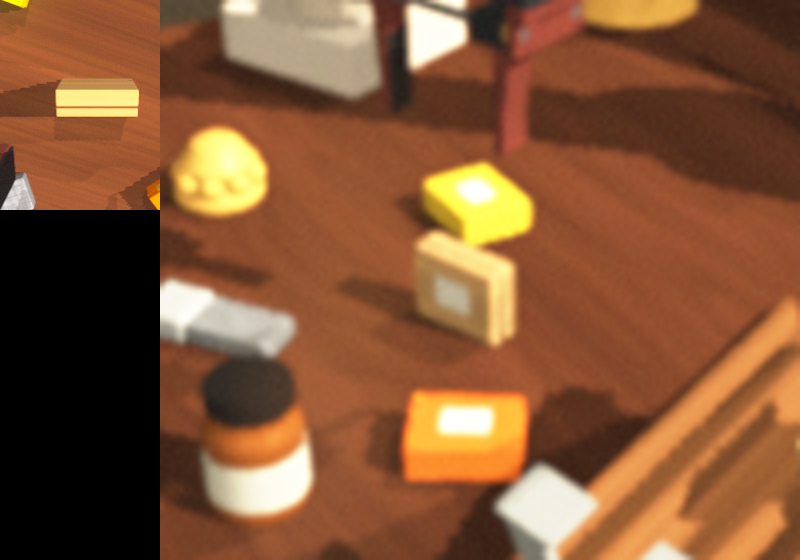

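The scene view confirms the case stands on its long edge by itself, at crop (465,290) next to the orange decoy. Now I work out the second grasp and the tray frame.

```bash
python3 - <<'E'
from h import *
np.set_printoptions(suppress=True,precision=2)
s,c,im=load("w8");ss=sense();print("J",np.array(ss['joints']))
hsv=cv2.cvtColor(im,cv2.COLOR_BGR2HSV);print([(r,int(hsv[r,260,2])) for r in range(174,222,3)])
P=[onz(c,u,v,55) for u,v in((235,190),(318.5,190),(235,216.5),(318.5,216.5))]
C=np.mean(P,0);print("case centre",C,"tool",totool(ss,C),[totool(ss,p) for p in P])
print("cam pos",-np.array(c['R']).T@c['t'])
s1,c1,i1=load("w1");ct,csn=get_calibration("top"),get_calibration("scene")
A=lambda x,y:(ct,150+x/4,130+y/4);W=lambda x,y:(c1,x/1.4,y/1.4);B=lambda x,y:(csn,225+x/4.4,205+y/4.2)
print("nr",*tri(W(293,145),A(333,425)));print("nl",*tri(W(478,131),A(100,472)))
for n,w,a,b in[("L dl",(466,402),(58,105),(405,433)),("L dr",(421,404),(122,93),(350,383)),("R dl",(375,406),(187,77),(270,340)),("R dr",(330,408),(250,65),(215,298))]:
    print(n,*tri(W(*w),A(*a),B(*b)))
# edge columns in w1 rows
for r in (110,130,150,170,190,210): 
    g=cv2.GaussianBlur(i1,(3,3),0)[r,195:350].astype(int);print(r,[(195+i,int(g[i,1])) for i in range(0,150,3)])
E
```

```text
J [-0.02  0.4   0.34  1.82 -0.16  0.94  2.3 ]
[(174, 172), (177, 182), (180, 183), (183, 198), (186, 195), (189, 230), (192, 255), (195, 255), (198, 255), (201, 255), (204, 255), (207, 190), (210, 255), (213, 255), (216, 240), (219, 147)]
case centre [ 537.38 -186.06   55.  ] tool [  6.     0.58 111.34] [array([ 17.51, -34.19, 111.34]), array([ 17.54,  35.3 , 111.31]), array([ -5.56, -34.98, 111.36]), array([ -5.5 ,  36.18, 111.34])]
cam pos [ 473.33 -209.83  316.7 ]
nr [444.78  36.05  84.42] [3.0, 3.0]
nl [415.18 181.23  84.85] [0.4, 0.4]
L dl [650.51 214.29  93.56] [1.9, 1.4, 2.9]
L dr [655.89 174.33  94.93] [1.2, 1.4, 1.2]
R dl [667.   132.06  92.67] [1.3, 0.7, 1.5]
R dr [673.73  91.78  93.  ] [0.8, 0.7, 0.3]
110 [(195, 76), (198, 77), (201, 73), (204, 65), (207, 54), (210, 75), (213, 84), (216, 125), (219, 126), (222, 121), (225, 120), (228, 122), (231, 123), (234, 105), (237, 88), (240, 91), (243, 92), (246, 91), (249, 108), (252, 126), (255, 125), (258, 130), (261, 129), (264, 140), (267, 147), (270, 142), (273, 137), (276, 123), (279, 106), (282, 99), (285, 105), (288, 105), (
[... 2403 characters left out ...]
(312, 211), (315, 172), (318, 224), (321, 220), (324, 219), (327, 213), (330, 125), (333, 99), (336, 72), (339, 81), (342, 97)]
210 [(195, 65), (198, 54), (201, 54), (204, 54), (207, 53), (210, 52), (213, 50), (216, 51), (219, 50), (222, 48), (225, 61), (228, 84), (231, 121), (234, 123), (237, 103), (240, 82), (243, 84), (246, 85), (249, 88), (252, 89), (255, 94), (258, 103), (261, 122), (264, 95), (267, 122), (270, 140), (273, 111), (276, 102), (279, 98), (282, 109), (285, 106), (288, 100), (291, 104), (294, 90), (297, 132), (300, 130), (303, 79), (306, 81), (309, 83), (312, 86), (315, 88), (318, 105), (321, 89), (324, 93), (327, 141), (330, 113), (333, 82), (336, 78), (339, 89), (342, 92)]
```

```bash
cat > tray.py <<'E'
from h import *
L=np.array([653.2,194.3,94.2]);Rr=np.array([670.4,111.9,92.8])
def onplane(o,d,n,p): return o+d*((p-o)@n)/(d@n)
def frame(psi):
    a=np.radians(18);cx=np.array([np.cos(psi),np.sin(psi),0])
    return cx*np.cos(a)-np.array([0,0,np.sin(a)]),np.array([-np.sin(psi),np.cos(psi),0]),cx*np.sin(a)+np.array([0,0,np.cos(a)])
E
python3 - <<'E'
from tray import *
np.set_printoptions(suppress=True,precision=1)
s1,c1,i1=load("w1")
psi=np.radians(8.5);ex,ey,ez=frame(psi)
p=(L+Rr)/2-47*ez
E={-63:[(130,217.5),(150,220.5),(170,223.7),(190,226.5),(210,229.5)],-27:[(130,250.5),(150,253.5),(190,256.5),(210,259.7)],21:[(110,295.5),(130,295.5),(170,295.5),(210,295.5)],63:[(110,336.5),(150,335),(170,334),(210,331.5)]}
for y,l in E.items():
    Q=np.array([onplane(*ray(c1,u,r),ez,p) for r,u in l])
    f=np.polyfit(Q[:,0],Q[:,1],1);print(y,"yaw",np.degrees(np.arctan(f[0])),"offset from lane-mid reference at lip", [((q-(L+Rr)/2)@ey-y).round(1) for q in Q])
print("stops: rel mid", (L-Rr)@ey,(L-Rr)@ex)
E
```

```text
-63 yaw 11.251991893738824 offset from lane-mid reference at lip [np.float64(-10.0), np.float64(-8.9), np.float64(-7.5), np.float64(-6.5), np.float64(-5.2)]
-27 yaw 12.217060108718238 offset from lane-mid reference at lip [np.float64(-10.3), np.float64(-7.9), np.float64(-6.2), np.float64(-3.1)]
21 yaw 10.612870520425584 offset from lane-mid reference at lip [np.float64(-10.3), np.float64(-9.6), np.float64(-7.9), np.float64(-5.9)]
63 yaw 11.83590933831419 offset from lane-mid reference at lip [np.float64(-9.5), np.float64(-6.4), np.float64(-5.0), np.float64(-2.5)]
stops: rel mid 84.03722901245125 -5.027726936458262
```

```bash
python3 -m creep '[[[6,5,0,10,0],[6,11,10,20,0],[6,11,20,31,0],[6,11,30,42,0],[6,11,40,53,0],[6,11,50,64,0],[6,11,60,74,0],[6,11,70,84,0],[6,11,76,90,0],[6,11,80,90,0],[6,11,80,90,0]]]'
```

```text
t: 13.02
position: [533.1, -176.2, 84.9]
eef_rot: [[-0.333, 0.943, -0.002], [0.943, 0.333, 0.0], [0.001, -0.002, -1.0]]
contact_force: [-0.0, -0.0, -0.5]
gripper_width: 87.8
grip_force: 0.0
```

```bash
python3 -m creep '[[[0,0,20,0,0],[0,0,34,0,0],[0,1,38,0,0],[0,1,38,0,0.85],[0,1,38,0,0.85],[0,1,38,0,0.85],[0,1,38,0,0.85],[0,1,38,0,0.85],[0,1,38,0,0.85],[0,1,38,0,0.85]]]' 6; python3 - <<'E'
from tray import *
np.set_printoptions(suppress=True,precision=1)
s1,c1,i1=load("w1")
psi=np.radians(11.4);ex,ey,ez=frame(psi);M=(L+Rr)/2
E={-63:[(130,217.5),(150,220.5),(170,223.7),(190,226.5),(210,229.5)],-27:[(130,250.5),(150,253.5),(190,256.5),(210,259.7)],21:[(110,295.5),(130,295.5),(170,295.5),(210,295.5)],63:[(110,336.5),(150,335),(170,334),(210,331.5)]}
for y,l in E.items():
    Q=np.array([onplane(*ray(c1,u,r),ez,M-47*ez) for r,u in l])
    print(y,[((q-M)@ey-y).round(1) for q in Q],[((q-M)@ex).round(0) for q in Q])
print("stops: L-R", (L-Rr)@ey,(L-Rr)@ex)
# filed case top outline on the plane 55 above deck
hsv=cv2.cvtColor(i1,cv2.COLOR_BGR2HSV)
m=cv2.inRange(hsv,(14,60,190),(30,190,255));m[:,:295]=0;m[:,340:]=0;m[:120]=0;m[205:]=0
k=max(cv2.findContours(m,0,2)[0],key=cv2.contourArea);r=cv2.minAreaRect(k);print(r)
for u,v in cv2.boxPoints(r):
    q=onplane(*ray(c1,u,v),ez,M-12*ez);print((u,v),q,"rel M x,y",(q-M)@ex,(q-M)@ey)
E
```

```text
t: 14.28
position: [534.6, -176.0, 47.6]
eef_rot: [[-0.331, 0.944, -0.0], [0.944, 0.331, 0.0], [0.0, -0.0, -1.0]]
contact_force: [0.4, 0.7, 0.3]
gripper_width: 24.0
grip_force: 6.0
-63 [np.float64(0.5), np.float64(0.4), np.float64(0.6), np.float64(0.3), np.float64(0.2)] [np.float64(-200.0), np.float64(-177.0), np.float64(-152.0), np.float64(-125.0), np.float64(-96.0)]
-27 [np.float64(-0.0), np.float64(1.2), np.float64(0.4), np.float64(2.1)] [np.float64(-198.0), np.float64(-174.0), np.float64(-123.0), np.float64(-94.0)]
21 [np.float64(0.9), np.float64(0.6), np.float64(-0.1), np.float64(-0.8)] [np.float64(-216.0), np.float64(-195.0), np.float64(-147.0), np.float64(-91.0)]
63 [np.float64(1.8), np.float64(2.7), np.float64(2.9), np.float64(2.8)] [np.float64(-214.0), np.float64(-169.0), np.float64(-144.0), np.float64(-88.0)]
stops: L-R 84.17405104335084 -0.978244303284205
((318.0, 165.0), (78.0, 30.0), 90.0)
(np.float32(303.0), np.float32(126.0)) [456.3 138.7 147.3] rel M x,y -210.94910066872504 26.499382869364
(np.float32(333.0), np.float32(126.0)) [452.  167.4 146.8] rel M x,y -209.32954196929686 55.47253422329792
(np.float32(333.0), np.float32(204.0)) [534.6 188.8 119.1] rel M x,y -119.77518212200489 60.11982190795335
(np.float32(303.0), np.float32(204.0)) [539.4 155.4 119.7] rel M x,y -121.8178174088507 26.495123271884836
```

```bash
python3 -m creep '[[[0,0,-40,0,0.85],[0,0,-80,-5,0.85],[30,13,-120,-15,0.85],[75,32,-132,-25,0.85],[120,51,-132,-36,0.85],[165,70,-132,-46,0.85],[205,87,-132,-57,0.85],[230,97,-132,-67,0.85],[244,103,-132,-77,0.85],[244,103,-132,-82,0.85],[244,103,-132,-82,0.85],[244,103,-132,-82,0.85]]]' && python3 - <<'E'
from tray import *
np.set_printoptions(suppress=True,precision=2)
ex,ey,ez=frame(np.radians(11.4));M=(L+Rr)/2
s,c,im=look("wrist","w9");cv2.imwrite("pics/w9b.png",cv2.resize(im,(784,588)))
p=np.array(s['position']);print("err along lane-lateral",(p-M)@ey+41.5,"tool y",np.degrees(np.arctan2(s['eef_rot'][1][1],s['eef_rot'][0][1]))-101.4,(p-np.array([551.2,88.4,112])))
# wall-top edges in this view, rows above the case
P=lambda x,y,h:proj(c,M+x*ex+y*ey+(h-67)*ez)
for x in(-200,-180,-160): print(x,[np.round(P(x,y,20),1) for y in(-63,-57,-27,-21)])
hs=cv2.GaussianBlur(im,(3,3),0)
for x in(-200,-180,-160):
    r=int(P(x,-42,20)[1]);print(r,[(u,int(hs[r,u,1])) for u in range(210,350,3)])
E
```

```text
t: 15.78
position: [550.9, 87.9, 179.5]
eef_rot: [[-0.981, -0.194, -0.0], [-0.194, 0.981, -0.0], [0.0, -0.0, -1.0]]
contact_force: [0.3, -0.4, -1.1]
gripper_width: 23.7
grip_force: 6.0
err along lane-lateral -0.48691510537598504 tool y -0.21112600085238853 [-0.27 -0.49 67.54]
-200 [array([240.5, 107.6]), array([249.9, 107.5]), array([296.7, 107.4]), array([306. , 107.3])]
-180 [array([242.4, 137.5]), array([251.2, 137.5]), array([295.6, 137.3]), array([304.5, 137.3])]
-160 [array([244. , 164.6]), array([252.4, 164.5]), array([294.7, 164.4]), array([303.1, 164.3])]
107 [(210, 63), (213, 57), (216, 56), (219, 56), (222, 53), (225, 52), (228, 51), (231, 75), (234, 89), (237, 88), (240, 93), (243, 137), (246, 136), (249, 136), (252, 121), (255, 94), (258, 89), (261, 90), (264, 92), (267, 92), (270, 93), (273, 94), (276, 99), (279, 98), (282, 101), (285, 102), (288, 98), (291, 94), (294, 89), (297, 109), (300, 136), (303, 138), (306, 142), (309, 148), (312, 140), (315, 142), (318, 141), (321, 129), (324, 98), (327, 96), (330, 91), (333, 95), (336, 99), (339, 96), (342, 94), (345, 107), (3
[... 388 characters left out ...]
, (309, 145), (312, 139), (315, 140), (318, 132), (321, 98), (324, 97), (327, 90), (330, 93), (333, 98), (336, 97), (339, 97), (342, 105), (345, 110), (348, 113)]
164 [(210, 66), (213, 59), (216, 56), (219, 56), (222, 56), (225, 55), (228, 52), (231, 53), (234, 56), (237, 90), (240, 87), (243, 88), (246, 127), (249, 129), (252, 129), (255, 95), (258, 86), (261, 89), (264, 91), (267, 90), (270, 93), (273, 93), (276, 98), (279, 100), (282, 101), (285, 104), (288, 101), (291, 95), (294, 84), (297, 132), (300, 131), (303, 110), (306, 101), (309, 102), (312, 95), (315, 93), (318, 97), (321, 96), (324, 93), (327, 91), (330, 97), (333, 98), (336, 96), (339, 109), (342, 109), (345, 110), (348, 112)]
```

```bash
python3 -m creep '[[[0,0.5,30,0,0.85],[0,0.5,50,0,0.85],[0,0.5,57,0,0.85],[0,0.5,60,0,0.85],[0,0.5,62,0,0.85],[0,0.5,64,0,0.85],[0,0.5,66,0,0.85],[0,0.5,68,0,0.85],[0,0.5,70,0,0.85],[0,0.5,70,0,0.85]]]' 3
```

```text
t: 17.08
position: [551.3, 88.9, 109.7]
eef_rot: [[-0.98, -0.197, 0.001], [-0.197, 0.98, 0.0], [-0.001, 0.0, -1.0]]
contact_force: [2.6, 1.4, 2.3]
gripper_width: 24.1
grip_force: 3.0
```

```bash
python3 -m creep '[[[-3,0,0,0,0.85],[-8,0,1.6,0,0.85],[-13,0,3.2,0,0.85],[-18,0,4.9,0,0.85],[-23,0,6.5,0,0.85],[-28,0,8.1,0,0.85],[-33,0,9.7,0,0.85],[-38,0,11.4,0,0.85],[-43,0,13,0,0.85],[-48,0,14.6,0,0.85],[-50,0,15.3,0,0.85],[-50,0,15.3,0,0.85]]]' && python3 - <<'E'
from tray import *
s,c,im=look("wrist","w10");_,ct,tp=look("top","t10");_,cs,sc=look("scene","s10")
a=cv2.resize(sc[205:325,260:405],(435,360),interpolation=cv2.INTER_CUBIC);b=cv2.resize(tp[135:255,155:245],(360,480),interpolation=cv2.INTER_CUBIC)
w=im[60:300,140:400]
out=np.zeros((600,795,3),np.uint8);out[:360,:435]=a;out[:480,435:]=b;out[360:600,:260]=w
cv2.imwrite("pics/m10.png",out)
E
```

```text
t: 18.58
position: [600.1, 98.7, 94.2]
eef_rot: [[-0.98, -0.197, 0.0], [-0.197, 0.98, 0.0], [-0.0, -0.0, -1.0]]
contact_force: [-2.5, 0.2, -0.4]
gripper_width: 23.7
grip_force: 3.0
```

View pics/m10.png

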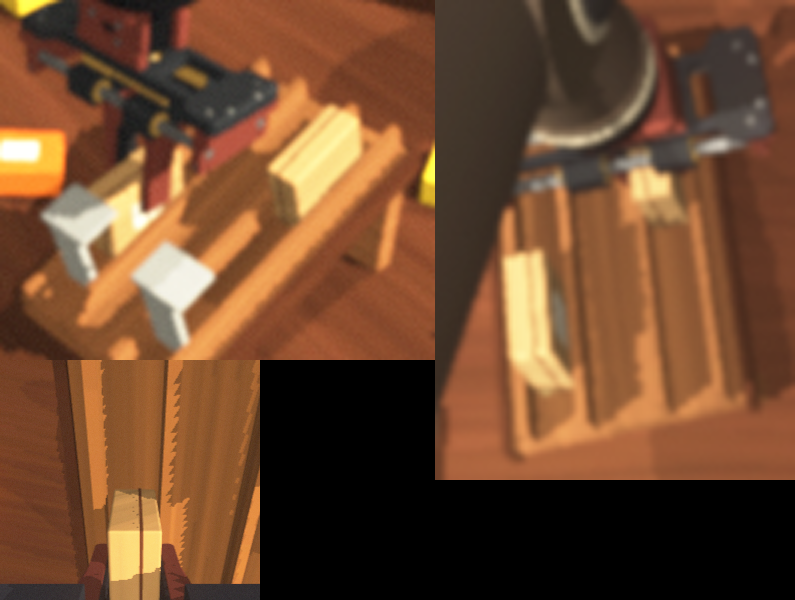

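The case sits in the right lane, aligned, about 20 mm short of the stop, and the filed case is undisturbed in the left lane. I'll slide on slowly with the light grip, which limits the push.

```bash
python3 -m creep '[[[-2,0,0.6,0,0.85],[-4,0,1.3,0,0.85],[-6,0,2,0,0.85],[-8,0,2.6,0,0.85],[-10,0,3.2,0,0.85],[-12,0,3.9,0,0.85],[-12,0,3.9,0,0.85]]]'; python3 -m creep '[[[-1.5,0,0.5,0,0.85],[-3,0,1,0,0.85],[-4.5,0,1.5,0,0.85],[-6,0,2,0,0.85],[-6,0,2,0,0.85]]]'
```

```text
t: 19.6
position: [612.1, 101.1, 90.4]
eef_rot: [[-0.98, -0.197, 0.001], [-0.197, 0.98, 0.0], [-0.001, -0.0, -1.0]]
contact_force: [-1.9, 0.0, 0.6]
gripper_width: 24.1
grip_force: 3.0
t: 20.23
position: [617.8, 102.3, 88.4]
eef_rot: [[-0.98, -0.197, 0.0], [-0.197, 0.98, 0.0], [-0.0, -0.0, -1.0]]
contact_force: [-3.0, -0.4, 0.8]
gripper_width: 24.4
grip_force: 3.0
```

```bash
cat > mon.py <<'E'
from h import *
import sys
def edge(im):
    o=[]
    for col in (258,266,290):
        g=cv2.GaussianBlur(im,(3,3),0)[170:285,col].astype(float);d=np.diff(g[:,1]);o.append([int(170+i) for i in np.flatnonzero(np.abs(d)>14)])
    return o
if __name__=="__main__":
    s,c,im=look("wrist",sys.argv[1]);print(edge(load("w10")[2]));print(edge(im))
E
python3 mon.py w11; python3 -m creep '[[[-1.5,0,0.5,0,0.85],[-3,0,1,0,0.85],[-4.5,0,1.5,0,0.85],[-6,0,2,0,0.85],[-6,0,2,0,0.85]]]'; python3 mon.py w12
```

```text
[[189, 190, 229, 230, 279, 280], [193, 229, 230, 278, 279], [197, 198, 229, 230, 271, 272]]
[[191, 192, 193], [191, 192, 193, 279, 280, 281], [191, 192, 193, 272, 273, 274]]
t: 20.9
position: [623.7, 103.4, 86.4]
eef_rot: [[-0.98, -0.197, 0.0], [-0.197, 0.98, 0.0], [-0.0, -0.0, -1.0]]
contact_force: [-3.1, -0.8, 1.2]
gripper_width: 24.3
grip_force: 3.0
[[189, 190, 229, 230, 279, 280], [193, 229, 230, 278, 279], [197, 198, 229, 230, 271, 272]]
[[177, 178, 179, 283], [177, 178, 179, 281, 282, 283], [178, 179, 274, 275, 276]]
```

```bash
python3 - <<'E'
from tray import *
ex,ey,ez=frame(np.radians(11.4));M=(L+Rr)/2
for f,rows in(("w10",[(258,189.5),(266,193)]),("w11",[(258,192),(290,192)]),("w12",[(258,178),(290,178.5)])):
    s,c,im=load(f)
    for u,v in rows:
        for h in (0,55):
            q=onplane(*ray(c,u,v),ez,M+(h-67)*ez);print(f,h,"x",round((q-M)@ex,1),"y",round((q-M)@ey,1),"tcp x",round((np.array(s['position'])-M)@ex,1))
    hsv=cv2.cvtColor(im,cv2.COLOR_BGR2HSV);print([(r,*hsv[r,266].tolist()) for r in range(165,285,5)])
E
```

```text
w10 0 x -91.4 y -50.3 tcp x -68.0
w10 55 x -123.0 y -47.1 tcp x -68.0
w10 0 x -89.1 y -45.6 tcp x -68.0
w10 55 x -121.4 y -44.0 tcp x -68.0
[(165, 13, 171, 142), (170, 13, 165, 145), (175, 12, 166, 144), (180, 13, 174, 141), (185, 14, 177, 144), (190, 15, 141, 137), (195, 16, 149, 194), (200, 16, 149, 206), (205, 17, 150, 200), (210, 16, 145, 201), (215, 16, 144, 202), (220, 16, 150, 199), (225, 16, 148, 217), (230, 18, 145, 234), (235, 23, 133, 253), (240, 22, 133, 253), (245, 22, 128, 253), (250, 23, 131, 252), (255, 22, 132, 252), (260, 22, 133, 252), (265, 23, 130, 252), (270, 22, 134, 252), (275, 22, 131, 252), (280, 15, 143, 194)]
w11 0 x -70.8 y -50.3 tcp x -49.0
w11 55 x -102.9 y -47.1 tcp x -49.0
w11 0 x -70.7 y -31.6 tcp x -49.0
w11 55 x -102.8 y -34.7 tcp x -49.0
[(165, 16, 143, 198), (170, 16, 151, 205), (175, 16, 150, 199), (180, 16, 147, 199), (185, 16, 152, 208), (190, 16, 148, 220), (195, 23, 126, 254), (200, 23, 129, 253), (205, 22, 131, 253), (210, 23, 129, 253), (215, 23, 130, 253), (220, 23, 132, 253), (225, 22, 132, 252), (230, 22, 133, 252), (235, 22, 133, 252), (240, 22, 131, 252), (245, 22, 129, 252), (250, 22, 134, 252), (255, 22, 136, 252), (260, 22, 131, 252), (265, 22, 136, 252), (270, 22, 133, 252), (275, 22, 133, 252), (280, 20, 142, 248)]
w12 0 x -73.6 y -50.1 tcp x -42.6
w12 55 x -102.6 y -46.9 tcp x -42.6
w12 0 x -73.3 y -31.8 tcp x -42.6
w12 55 x -102.4 y -34.9 tcp x -42.6
[(165, 16, 151, 205), (170, 16, 149, 199), (175, 16, 152, 218), (180, 24, 122, 254), (185, 23, 130, 253), (190, 23, 129, 253), (195, 23, 131, 253), (200, 22, 132, 253), (205, 22, 131, 253), (210, 22, 129, 253), (215, 22, 133, 253), (220, 22, 135, 253), (225, 22, 133, 252), (230, 22, 131, 252), (235, 23, 130, 252), (240, 22, 132, 252), (245, 22, 135, 252), (250, 22, 131, 252), (255, 22, 137, 252), (260, 23, 130, 252), (265, 22, 134, 252), (270, 22, 133, 252), (275, 22, 133, 252), (280, 21, 133, 251)]
```

```bash
python3 - <<'E'
from tray import *
from scipy.optimize import brentq
ex,ey,ez=frame(np.radians(11.4));M=(L+Rr)/2
for f in("w10","w11","w12"):
    s,c,im=load(f);hsv=cv2.cvtColor(cv2.GaussianBlur(im,(3,3),0),cv2.COLOR_BGR2HSV)
    S=[(r,int(hsv[r,268,0]),int(hsv[r,268,1]),int(hsv[r,268,2])) for r in range(110,200,3)]
    print(f,S)
for f,rt in(("w10",229.5),("w11",192),("w12",178)):
    s,c,im=load(f);t=np.array(s['position']);g=t-np.array([0,0,3.3])
    print(f,"grip x,h",round((g-M)@ex,1),round((g-M)@ez+67,1))
    for h in(40,50,55,60,70):
        q=onplane(*ray(c,268,rt),ez,M+(h-67)*ez);print("  top edge if h",h,"x",round((q-M)@ex,1),"dist to grip",round(np.linalg.norm(((q-g)@ex,(q-g)@ez)),1))
E
```

```text
w10 [(110, 13, 174, 141), (113, 13, 177, 140), (116, 13, 173, 140), (119, 13, 175, 141), (122, 13, 177, 140), (125, 13, 174, 141), (128, 13, 172, 142), (131, 13, 175, 140), (134, 13, 177, 141), (137, 13, 174, 141), (140, 13, 175, 140), (143, 13, 174, 141), (146, 13, 174, 141), (149, 13, 175, 141), (152, 13, 175, 141), (155, 13, 175, 140), (158, 13, 175, 140), (161, 13, 175, 140), (164, 13, 175, 141), (167, 13, 172, 141), (170, 13, 173, 140), (173, 13, 180, 139), (176, 13, 172, 141), (179, 13, 175, 141), (182, 13, 172, 141), (185, 13, 172, 142), (188, 14, 166, 140), (191, 16, 143, 130), (194, 16, 150, 170), (197, 16, 148, 201)]
w11 [(110, 13, 172, 142), (113, 13, 173, 140), (116, 13, 174, 139), (119, 13, 174, 141), (122, 13, 175, 141), (125, 13, 174, 139), (128, 13, 172, 141), (131, 13, 174, 141), (134, 13, 175, 140), (137, 13, 174, 141), (140, 13, 172, 141), (143, 13, 172, 142), (146, 13, 177, 140), (149, 13, 173, 140), (152, 13, 173, 140), (155, 13, 177, 140), (158, 14, 170, 141), (161, 16, 142, 131), (164, 16, 149, 190), (167, 16, 148, 207), (170, 16, 148, 204), (173, 16, 148, 197)
[... 861 characters left out ...]
to grip 25.6
  top edge if h 50 x -99.9 dist to grip 33.8
  top edge if h 55 x -103.7 dist to grip 38.8
  top edge if h 60 x -107.5 dist to grip 44.1
  top edge if h 70 x -115.0 dist to grip 55.3
w11 grip x,h -48.0 42.6
  top edge if h 40 x -94.1 dist to grip 46.2
  top edge if h 50 x -99.9 dist to grip 52.5
  top edge if h 55 x -102.9 dist to grip 56.3
  top edge if h 60 x -105.8 dist to grip 60.4
  top edge if h 70 x -111.6 dist to grip 69.3
w12 grip x,h -41.6 42.5
  top edge if h 40 x -94.7 dist to grip 53.2
  top edge if h 50 x -100.0 dist to grip 58.9
  top edge if h 55 x -102.6 dist to grip 62.3
  top edge if h 60 x -105.3 dist to grip 66.0
  top edge if h 70 x -110.5 dist to grip 74.2
```

The edge geometry shows the case still nearly level (about 15° off the deck). Its downhill top corner is caught on the lip's edge and the pads have slipped along it. I'll draw it back 30 mm, press the front end down, and then measure again.

```bash
cat > pose.py <<'E'
from tray import *
import sys
ex,ey,ez=frame(np.radians(11.4));M=(L+Rr)/2
def show(f,lo=60,hi=285,cols=(262,270),new=True):
    s,c,im=look("wrist",f) if new else load(f);hsv=cv2.cvtColor(cv2.GaussianBlur(im,(3,3),0),cv2.COLOR_BGR2HSV).astype(int)
    for col in cols:
        h=hsv[lo:hi,col];b=np.flatnonzero((h[:,0]>=15)&(h[:,1]<160))+lo   # case wood
        t=np.flatnonzero((h[:,2]>232))+lo
        if len(b)==0: print(col,"none");continue
        rb=b[0];rt=t[0] if len(t) else -1
        qb=onplane(*ray(c,col,rb),ez,M-67*ez);print(f,col,"bottom row",rb,"x",round((qb-M)@ex,1),"y",round((qb-M)@ey,1),"| top row",rt,end=" ")
        if rt>0: qt=onplane(*ray(c,col,rt),ez,M-12*ez);print("x@55",round((qt-M)@ex,1),end=" ")
        print()
    g=np.array(s['position'])-[0,0,3.3];print("grip x,h",round((g-M)@ex,1),round((g-M)@ez+67,1))
if __name__=="__main__":
    for f in sys.argv[2:]: show(f,new=False)
    show(sys.argv[1])
E
python3 -m creep '[[[3,0,-1,0,0.85],[7,0,-2.3,0,0.85],[12,0,-3.9,0,0.85],[17,0,-5.5,0,0.85],[22,0,-7.2,0,0.85],[27,0,-8.8,0,0.85],[30,0,-9.8,0,0.85],[30,0,-7,0,0.85],[30,0,-4,0,0.85],[30,0,-1,0,0.85],[30,0,0,0,0.85],[30,0,0,0,0.85]]]' 6; python3 pose.py w13 w10 w11 w12
```

```text
t: 22.45
position: [594.5, 97.6, 86.5]
eef_rot: [[-0.98, -0.197, 0.001], [-0.197, 0.98, 0.0], [-0.001, -0.0, -1.0]]
contact_force: [4.0, 0.3, 2.2]
gripper_width: 23.6
grip_force: 6.0
w10 262 bottom row 190 x -91.1 y -47.9 | top row 230 x@55 -103.4 
w10 270 bottom row 190 x -91.1 y -43.3 | top row 230 x@55 -103.4 
grip x,h -67.0 42.5
w11 262 bottom row 160 x -91.1 y -47.5 | top row 193 x@55 -102.4 
w11 270 bottom row 159 x -91.7 y -43.1 | top row 192 x@55 -102.9 
grip x,h -48.0 42.6
w12 262 bottom row 148 x -91.8 y -47.4 | top row 179 x@55 -102.2 
w12 270 bottom row 149 x -91.2 y -43.1 | top row 178 x@55 -102.6 
grip x,h -41.6 42.5
w13 262 bottom row 146 x -125.0 y -47.0 | top row 193 x@55 -129.9 
w13 270 bottom row 147 x -124.5 y -42.9 | top row 188 x@55 -131.9 
grip x,h -70.0 33.4
```

```bash
python3 -m creep '[[[0,0,0,0,0.6],[0,0,0,0,0.5],[0,0,0,0,0.5],[0,0,-5,0,0.5],[10,0,-25,0,0.5],[25,0,-55,0,0.5],[35,0,-70,0,0.5],[35,0,-70,0,0.5]]]'; python3 pose.py w14
```

```text
t: 23.5
position: [559.9, 90.7, 157.6]
eef_rot: [[-0.98, -0.197, 0.002], [-0.197, 0.98, 0.001], [-0.002, 0.001, -1.0]]
contact_force: [0.3, 0.3, 1.0]
gripper_width: 43.9
grip_force: 0.0
w14 262 bottom row 187 x -124.6 y -49.8 | top row 199 x@55 -148.0 
w14 270 bottom row 187 x -124.6 y -43.8 | top row 196 x@55 -149.9 
grip x,h -125.5 90.1
```

```bash
python3 - <<'E'
from pose import *
s,c,im=load("w14");hsv=cv2.cvtColor(im,cv2.COLOR_BGR2HSV)
for col in(262,290): print(col,[(r,*hsv[r,col].tolist()) for r in range(181,318,4)])
for r in(262,275,290,300): print(r,[(u,int(hsv[r,u,0]),int(hsv[r,u,2])) for u in range(235,315,3)])
for r in range(215,320,10):
    q=onplane(*ray(c,270,r),ez,M-12*ez);print(r,round((q-M)@ex,1),end="; ")
E
```

```text
262 [(181, 13, 167, 151), (185, 14, 173, 150), (189, 16, 147, 210), (193, 17, 147, 215), (197, 17, 146, 226), (201, 18, 138, 237), (205, 18, 148, 231), (209, 17, 148, 228), (213, 17, 146, 232), (217, 17, 145, 230), (221, 17, 147, 231), (225, 19, 144, 241), (229, 23, 131, 252), (233, 21, 135, 250), (237, 22, 133, 251), (241, 21, 135, 250), (245, 21, 133, 250), (249, 17, 147, 225), (253, 16, 142, 196), (257, 21, 133, 250), (261, 21, 135, 250), (265, 21, 134, 250), (269, 21, 137, 250), (273, 21, 131, 251), (277, 21, 132, 251), (281, 21, 132, 251), (285, 21, 137, 250), (289, 21, 133, 250), (293, 21, 131, 250), (297, 21, 132, 250), (301, 21, 132, 250), (305, 18, 107, 242), (309, 17, 24, 221), (313, 20, 23, 221), (317, 4, 22, 91)]
290 [(181, 13, 174, 155), (185, 13, 171, 157), (189, 15, 164, 148), (193, 15, 148, 152), (197, 15, 148, 143), (201, 18, 141, 244), (205, 20, 141, 246), (209, 19, 140, 242), (213, 19, 141, 245), (217, 20, 136, 247), (221, 20, 137, 247), (225, 19, 138, 244), (229, 23, 128, 253), (233, 22, 130, 252), (237, 22, 129, 252), (241, 22, 133, 252), (245, 22, 132, 252), (24
[... 1536 characters left out ...]
9, 22, 252), (292, 13, 224), (295, 13, 226), (298, 14, 234), (301, 14, 228), (304, 14, 228), (307, 13, 227), (310, 12, 159), (313, 14, 146)]
300 [(235, 10, 95), (238, 10, 94), (241, 12, 95), (244, 12, 150), (247, 13, 145), (250, 14, 227), (253, 14, 226), (256, 14, 220), (259, 18, 241), (262, 21, 250), (265, 21, 249), (268, 21, 250), (271, 22, 251), (274, 22, 252), (277, 15, 218), (280, 21, 251), (283, 20, 249), (286, 20, 249), (289, 23, 253), (292, 14, 226), (295, 14, 226), (298, 13, 227), (301, 14, 228), (304, 14, 230), (307, 12, 162), (310, 13, 153), (313, 12, 151)]
215 -136.9; 225 -129.7; 235 -122.1; 245 -114.2; 255 -105.9; 265 -97.2; 275 -88.1; 285 -78.6; 295 -68.5; 305 -58.0; 315 -46.8;
```

The case now lies flat on the deck in the right lane: its top spans x −128 to −59, about 69 mm. Next I push it home from its uphill end with closed fingers.

```bash
python3 -m creep '[[[20,0,0,0,1],[39,-0.6,0,0,1],[39,-0.6,15,0,1],[39,-0.6,30,0,1],[39,-0.6,40,0,1],[39,-0.6,44,0,1],[39,-0.6,44,0,1]]]' 10;  python3 -m creep '[[[-4,0,1.3,0,1],[-8,0,2.6,0,1],[-12,0,3.9,0,1],[-16,0,5.2,0,1],[-20,0,6.5,0,1],[-24,0,7.8,0,1],[-28,0,9.1,0,1],[-32,0,10.4,0,1],[-36,0,11.7,0,1],[-40,0,13,0,1],[-43,0,14,0,1],[-43,0,14,0,1]]]'; python3 pose.py w15
```

```text
t: 24.42
position: [521.7, 82.2, 112.0]
eef_rot: [[-0.98, -0.197, -0.001], [-0.197, 0.98, -0.0], [0.001, -0.0, -1.0]]
contact_force: [0.8, 0.4, 0.5]
gripper_width: 0.5
grip_force: 0.0
t: 25.92
position: [564.0, 90.8, 98.3]
eef_rot: [[-0.98, -0.197, 0.0], [-0.197, 0.98, -0.0], [-0.0, -0.0, -1.0]]
contact_force: [0.5, 0.1, 0.3]
gripper_width: 0.4
grip_force: 0.0
262 none
270 none
grip x,h -103.4 35.0
```

```bash
python3 -m creep '[[[-1.5,0,0.5,0,1],[-3,0,1,0,1],[-4.5,0,1.5,0,1],[-6,0,2,0,1],[-6,0,2,0,1]]]' | grep -E 't:|pos|contact'; python3 -m creep '[[[-1,0,0.3,0,1],[-2,0,0.6,0,1],[-3,0,1,0,1],[-4,0,1.3,0,1],[-4,0,1.3,0,1]]]'| grep -E 't:|pos|contact'; python3 - <<'E'
from pose import *
s,c,im=look("scene","s16");hsv=cv2.cvtColor(im,cv2.COLOR_BGR2HSV)
# downhill-top corner / outline of the right case in the scene: expected pixels if home with plate thickness t
for e in(-95,-85,-75): print(e,[np.round(proj(c,M+x*ex+y*ey+(55-67)*ez),0).tolist() for x,y in((e,-53.6),(e,-29.6),(e+70,-29.6))], np.round(proj(c,M+(e+70)*ex-29.6*ey-67*ez),0))
E
```

```text
t: 26.6
position: [569.8, 92.0, 96.4]
eef_rot: [[-0.98, -0.197, 0.0], [-0.197, 0.98, 0.0], [-0.0, 0.0, -1.0]]
contact_force: [0.6, 0.0, -0.2]
t: 27.22
position: [573.7, 92.8, 95.1]
eef_rot: [[-0.98, -0.197, 0.0], [-0.197, 0.98, 0.0], [-0.0, 0.0, -1.0]]
contact_force: [0.6, -0.9, -0.3]
-95 [[309.0, 252.0], [318.0, 257.0], [295.0, 279.0]] [300. 295.]
-85 [[306.0, 255.0], [314.0, 260.0], [291.0, 282.0]] [297. 298.]
-75 [[303.0, 258.0], [311.0, 263.0], [288.0, 286.0]] [293. 301.]
```

```bash
for i in 1 2; do python3 -m creep '[[[-1,0,0.3,0,1],[-2,0,0.6,0,1],[-2,0,0.6,0,1]]]'| grep -E 't:|pos|contact'; done; python3 -m creep '[[[-1,0,0.3,0,1],[-1,0,0.3,0,1]]]'| grep -E 'pos|contact'; python3 - <<'E'
from pose import *
s,c,im=look("scene","s17");hsv=cv2.cvtColor(im,cv2.COLOR_BGR2HSV)
for h in(45,30):
    o=[]
    for x in range(-140,-15,5):
        u,v=proj(c,M+x*ex-29.6*ey+(h-67)*ez);p=hsv[int(round(v)),int(round(u))];o.append((x,*p.tolist()))
    print(h,o)
E
```

```text
t: 27.65
position: [575.7, 93.2, 94.5]
eef_rot: [[-0.98, -0.197, 0.0], [-0.197, 0.98, 0.0], [-0.0, -0.0, -1.0]]
contact_force: [-0.5, -0.1, -0.5]
t: 28.02
position: [577.6, 93.6, 93.9]
eef_rot: [[-0.98, -0.197, 0.0], [-0.197, 0.98, 0.0], [-0.0, 0.0, -1.0]]
contact_force: [-0.2, -0.2, -0.7]
position: [578.6, 93.7, 93.6]
contact_force: [-0.4, -0.0, -0.7]
45 [(-140, 8, 147, 113), (-135, 8, 79, 84), (-130, 12, 152, 170), (-125, 13, 170, 217), (-120, 14, 163, 236), (-115, 13, 170, 224), (-110, 14, 169, 232), (-105, 13, 171, 213), (-100, 12, 170, 207), (-95, 6, 168, 175), (-90, 6, 170, 179), (-85, 5, 167, 179), (-80, 5, 165, 179), (-75, 14, 150, 222), (-70, 25, 101, 254), (-65, 25, 101, 254), (-60, 25, 101, 254), (-55, 25, 101, 254), (-50, 25, 93, 254), (-45, 25, 100, 254), (-40, 25, 94, 254), (-35, 25, 94, 254), (-30, 25, 98, 254), (-25, 25, 94, 254), (-20, 24, 102, 254)]
30 [(-140, 5, 159, 104), (-135, 7, 159, 93), (-130, 12, 164, 115), (-125, 12, 168, 123), (-120, 13, 167, 124), (-115, 12, 172, 123), (-110, 13, 174, 120), (-105, 12, 163, 125), (-100, 12, 167, 125), (-95, 10, 167, 134), (-90, 10, 166, 141), (-85, 9, 168, 146), (-80, 12, 170, 126), (-75, 16, 148, 219), (-70, 22, 122, 250), (-65, 23, 115, 251), (-60, 23, 118, 251), (-55, 26, 23, 254), (-50, 30, 4, 255), (-45, 30, 4, 255), (-40, 30, 4, 255), (-35, 30, 5, 255), (-30, 30, 5, 255), (-25, 25, 25, 254), (-20, 23, 117, 251)]
```

The scene view shows the fingers pushing the case, its centre now near x = −41. I'll carry on in 1 mm steps until the force rises.

```bash
python3 -m creep '[[[-1,0,0.3,0,1],[-1,0,0.3,0,1]]]'| grep -E 'pos|contact';python3 -m creep '[[[-1,0,0.3,0,1],[-1,0,0.3,0,1]]]'| grep -E 'pos|contact';python3 -m creep '[[[-1,0,0.3,0,1],[-1,0,0.3,0,1]]]'| grep -E 'pos|contact'; cat > lab.py <<'E'
from pose import *
import sys
s,c,im=look("scene",sys.argv[1]);hsv=cv2.cvtColor(im,cv2.COLOR_BGR2HSV)
f=float(sys.argv[2]) if len(sys.argv)>2 else -29.6
for h in(45,30,10):
    print(h,[(x,*hsv[tuple(int(round(k)) for k in proj(c,M+x*ex+f*ey+(h-67)*ez)[::-1])].tolist()) for x in range(-90,16,3)])
E
python3 lab.py s18
```

```text
position: [579.1, 93.9, 93.3]
contact_force: [-2.7, -0.4, 1.8]
position: [579.4, 93.9, 93.2]
contact_force: [-5.7, -1.0, 7.9]
position: [579.5, 94.0, 93.1]
contact_force: [-9.8, -2.2, 11.3]
45 [(-90, 5, 169, 175), (-87, 5, 168, 178), (-84, 5, 162, 181), (-81, 5, 166, 178), (-78, 6, 164, 180), (-75, 13, 152, 228), (-72, 23, 118, 253), (-69, 25, 103, 254), (-66, 25, 100, 254), (-63, 25, 100, 254), (-60, 25, 100, 254), (-57, 25, 100, 254), (-54, 25, 98, 254), (-51, 25, 100, 254), (-48, 25, 101, 254), (-45, 25, 99, 254), (-42, 25, 100, 254), (-39, 25, 96, 254), (-36, 25, 96, 254), (-33, 25, 97, 254), (-30, 25, 96, 254), (-27, 25, 97, 254), (-24, 25, 96, 254), (-21, 24, 98, 254), (-18, 24, 97, 254), (-15, 25, 99, 254), (-12, 24, 102, 254), (-9, 24, 98, 254), (-6, 23, 73, 252), (-3, 22, 32, 246), (0, 24, 31, 219), (3, 27, 31, 150), (6, 28, 31, 123), (9, 26, 33, 124), (12, 20, 45, 125), (15, 14, 100, 125)]
30 [(-90, 9, 165, 145), (-87, 9, 167, 136), (-84, 10, 163, 130), (-81, 9, 167, 142), (-78, 12, 167, 145), (-75, 15, 152, 210), (-72, 20, 126, 248), (-69, 23, 117, 252), (-66, 23, 117, 251
[... 575 characters left out ...]
(-84, 13, 170, 222), (-81, 13, 167, 224), (-78, 13, 168, 224), (-75, 13, 170, 225), (-72, 13, 170, 224), (-69, 14, 169, 223), (-66, 13, 167, 226), (-63, 13, 168, 227), (-60, 13, 168, 227), (-57, 13, 167, 227), (-54, 13, 165, 227), (-51, 14, 165, 227), (-48, 14, 137, 225), (-45, 14, 134, 226), (-42, 14, 137, 224), (-39, 13, 165, 224), (-36, 13, 164, 225), (-33, 13, 163, 227), (-30, 13, 165, 225), (-27, 13, 164, 227), (-24, 13, 168, 226), (-21, 14, 169, 226), (-18, 13, 169, 226), (-15, 14, 169, 228), (-12, 14, 167, 227), (-9, 14, 167, 228), (-6, 14, 166, 228), (-3, 13, 168, 228), (0, 13, 167, 229), (3, 13, 172, 205), (6, 13, 174, 161), (9, 12, 171, 142), (12, 12, 165, 136), (15, 12, 179, 131)]
```

The case has met the stop: the force rose to about 10 N with no further travel, and it abuts the plate at x ≈ −5. I'll back off, rise, and measure the filed case.

```bash
python3 -m creep '[[[2,0,-0.6,0,1],[6,0,-2,0,1],[15,0,-6,0,1],[30,0,-30,0,1],[70,20,-70,0,1],[120,50,-75,0,1],[120,84,-75,0,1],[120,84,-75,0,1]]]'; python3 - <<'E'
from pose import *
s,c,im=look("scene","s19");hsv=cv2.cvtColor(im,cv2.COLOR_BGR2HSV)
for f,h,lo in((54.7,45,-230),(54.7,35,-230),(-29.6,45,-90)):
    print(f,h,[(x,*hsv[tuple(int(round(k)) for k in proj(c,M+x*ex+f*ey+(h-67)*ez)[::-1])].tolist()) for x in range(lo,lo+130,4)])
show("w19",cols=(262,272,285))
E
```

```text
t: 30.12
position: [446.4, 155.6, 168.4]
eef_rot: [[-0.98, -0.201, 0.001], [-0.201, 0.98, 0.002], [-0.001, 0.002, -1.0]]
contact_force: [-0.4, -0.6, -0.3]
gripper_width: 0.5
grip_force: 0.0
54.7 45 [(-230, 9, 171, 119), (-226, 9, 180, 112), (-222, 9, 168, 112), (-218, 10, 174, 113), (-214, 10, 174, 117), (-210, 9, 170, 120), (-206, 9, 173, 128), (-202, 9, 172, 123), (-198, 11, 171, 152), (-194, 14, 161, 218), (-190, 19, 138, 246), (-186, 22, 119, 250), (-182, 23, 114, 250), (-178, 22, 117, 250), (-174, 23, 118, 250), (-170, 23, 117, 250), (-166, 22, 117, 250), (-162, 22, 118, 250), (-158, 22, 119, 250), (-154, 22, 120, 250), (-150, 22, 119, 250), (-146, 22, 120, 250), (-142, 22, 122, 249), (-138, 22, 120, 250), (-134, 22, 121, 249), (-130, 22, 120, 250), (-126, 22, 120, 250), (-122, 17, 145, 199), (-118, 17, 149, 139), (-114, 16, 144, 129), (-110, 16, 145, 127), (-106, 16, 147, 123), (-102, 14, 159, 114)]
54.7 35 [(-230, 9, 172, 111), (-226, 9, 181, 113), (-222, 9, 174, 117), (-218, 9, 169, 122), (-214, 10, 174, 123), (-210, 9, 175, 125), (-206, 10, 173, 140), (-202, 12, 171, 195), (
[... 732 characters left out ...]
 24, 103, 254), (-54, 25, 105, 253), (-50, 24, 98, 254), (-46, 25, 96, 254), (-42, 24, 105, 254), (-38, 25, 99, 253), (-34, 25, 100, 253), (-30, 25, 100, 253), (-26, 25, 96, 253), (-22, 24, 102, 253), (-18, 24, 103, 253), (-14, 24, 103, 253), (-10, 24, 108, 253), (-6, 23, 73, 252), (-2, 23, 33, 244), (2, 27, 32, 144), (6, 26, 34, 119), (10, 24, 30, 121), (14, 14, 102, 122), (18, 13, 165, 124), (22, 12, 170, 123), (26, 12, 166, 123), (30, 12, 171, 130), (34, 13, 169, 181), (38, 12, 170, 153)]
w19 262 bottom row 234 x -192.6 y 34.5 | top row -1 
w19 272 bottom row 234 x -192.6 y 42.0 | top row 60 x@55 -319.7 
w19 285 bottom row 234 x -192.6 y 51.7 | top row 60 x@55 -319.7 
grip x,h -222.1 69.8
```

The loose case stays home, spanning −76 to −6. The filed case runs from −193 to −123, so I'll do the same push in the left lane.

```bash
python3 -m creep '[[[2.7,-2.5,15,0,1],[2.7,-2.5,28,0,1],[2.7,-2.5,34,0,1],[2.7,-2.5,34.7,0,1],[-1,-2.5,35.9,0,1],[-5,-2.5,37.2,0,1],[-9,-2.5,38.5,0,1],[-13,-2.5,39.8,0,1],[-17,-2.5,41.1,0,1],[-21,-2.5,42.4,0,1],[-25,-2.5,43.7,0,1],[-25,-2.5,43.7,0,1]]]'| grep -E 't:|pos|contact'; python3 -m creep '[[[-4,0,1.3,0,1],[-8,0,2.6,0,1],[-12,0,3.9,0,1],[-16,0,5.2,0,1],[-20,0,6.5,0,1],[-24,0,7.8,0,1],[-28,0,9.1,0,1],[-32,0,10.4,0,1],[-36,0,11.7,0,1],[-40,0,13,0,1],[-44,0,14.3,0,1],[-44,0,14.3,0,1]]]'| grep -E 't:|pos|contact'; python3 - <<'E'
from pose import *
s,c,im=look("scene","s20");hsv=cv2.cvtColor(im,cv2.COLOR_BGR2HSV)
print([(x,*hsv[tuple(int(round(k)) for k in proj(c,M+x*ex+54.7*ey+(40-67)*ez)[::-1])].tolist()) for x in range(-170,10,4)])
E
```

```text
t: 31.72
position: [472.6, 155.5, 123.9]
eef_rot: [[-0.98, -0.197, 0.0], [-0.197, 0.98, -0.0], [-0.0, -0.0, -1.0]]
contact_force: [0.6, -0.5, 0.3]
t: 33.22
position: [515.7, 164.3, 109.6]
eef_rot: [[-0.98, -0.197, 0.0], [-0.197, 0.98, -0.0], [-0.0, -0.0, -1.0]]
contact_force: [-1.0, -0.0, 0.1]
[(-170, 13, 172, 154), (-166, 13, 170, 153), (-162, 12, 172, 153), (-158, 12, 173, 153), (-154, 12, 169, 154), (-150, 13, 170, 153), (-146, 12, 171, 154), (-142, 10, 173, 161), (-138, 8, 168, 175), (-134, 8, 167, 169), (-130, 9, 169, 164), (-126, 11, 165, 170), (-122, 16, 150, 224), (-118, 23, 117, 250), (-114, 23, 118, 251), (-110, 22, 118, 250), (-106, 23, 120, 250), (-102, 22, 117, 251), (-98, 22, 116, 250), (-94, 22, 118, 250), (-90, 22, 121, 250), (-86, 22, 120, 250), (-82, 22, 120, 250), (-78, 22, 122, 249), (-74, 22, 117, 250), (-70, 22, 118, 250), (-66, 22, 118, 250), (-62, 22, 120, 250), (-58, 22, 121, 249), (-54, 17, 140, 231), (-50, 16, 147, 161), (-46, 16, 145, 128), (-42, 14, 145, 116), (-38, 14, 147, 123), (-34, 12, 168, 112), (-30, 12, 175, 109), (-26, 11, 157, 115), (-22, 12, 166, 112), (-18, 12, 167, 113), (-14, 12, 168, 112), (-10, 13, 162, 113), (-6, 16, 68, 177), (-2, 23, 31, 231), (2, 24, 35, 154), (6, 24, 32, 120)]
```

```bash
python3 -m creep '[[[-4,0,1.3,0,1],[-8,0,2.6,0,1],[-12,0,3.9,0,1],[-16,0,5.2,0,1],[-20,0,6.5,0,1],[-24,0,7.8,0,1],[-28,0,9.1,0,1],[-32,0,10.4,0,1],[-36,0,11.7,0,1],[-36,0,11.7,0,1]]]'| grep -E 't:|pos|contact'; for i in 1 2 3; do python3 -m creep '[[[-1,0,0.3,0,1],[-2,0,0.6,0,1],[-2,0,0.6,0,1]]]'| grep -E 'pos|contact'; done
```

```text
t: 34.52
position: [551.0, 171.3, 97.9]
eef_rot: [[-0.98, -0.197, 0.0], [-0.197, 0.98, -0.0], [-0.0, -0.0, -1.0]]
contact_force: [-0.9, -0.8, 0.5]
position: [552.7, 171.7, 97.4]
contact_force: [-0.1, -0.4, 0.4]
position: [554.7, 172.1, 96.8]
contact_force: [-0.5, 0.2, -0.2]
position: [556.7, 172.5, 96.2]
contact_force: [0.6, -0.3, -0.3]
```

```bash
python3 -m creep '[[[-1,0,0.3,0,1],[-1,0,0.3,0,1]]]'| grep -E 'pos|contact'; python3 -m creep '[[[-1,0,0.3,0,1],[-1,0,0.3,0,1]]]'| grep -E 'pos|contact'; python3 -m creep '[[[-1,0,0.3,0,1],[-1,0,0.3,0,1]]]'| grep -E 'pos|contact'; python3 lab.py s21 54.7 | sed -n 1p
```

```text
position: [557.7, 172.7, 95.9]
contact_force: [1.0, -0.5, -0.5]
position: [558.6, 172.9, 95.6]
contact_force: [-0.2, -0.4, -0.4]
position: [559.6, 173.1, 95.3]
contact_force: [0.3, 0.3, -0.2]
45 [(-90, 6, 164, 182), (-87, 5, 167, 182), (-84, 6, 171, 179), (-81, 8, 164, 188), (-78, 14, 150, 230), (-75, 21, 124, 248), (-72, 23, 118, 251), (-69, 23, 115, 251), (-66, 23, 116, 251), (-63, 23, 116, 250), (-60, 23, 116, 250), (-57, 23, 118, 250), (-54, 23, 117, 251), (-51, 23, 116, 251), (-48, 23, 118, 250), (-45, 23, 118, 251), (-42, 23, 111, 250), (-39, 22, 90, 249), (-36, 23, 82, 250), (-33, 22, 82, 250), (-30, 23, 108, 250), (-27, 23, 105, 250), (-24, 23, 102, 250), (-21, 23, 100, 250), (-18, 23, 99, 250), (-15, 23, 99, 250), (-12, 23, 102, 250), (-9, 20, 101, 244), (-6, 19, 63, 232), (-3, 26, 25, 235), (0, 24, 33, 186), (3, 25, 33, 131), (6, 26, 29, 122), (9, 26, 31, 123), (12, 19, 39, 123), (15, 13, 87, 120)]
```

Nearly there: about 1–2 mm left.

```bash
python3 -m creep '[[[-1,0,0.3,0,1],[-1,0,0.3,0,1]]]'| grep -E 'pos|contact'; python3 -m creep '[[[-1,0,0.3,0,1],[-1,0,0.3,0,1]]]'| grep -E 'pos|contact'; python3 -m creep '[[[-0.5,0,0.2,0,1],[-0.5,0,0.2,0,1]]]'| grep -E 'pos|contact'
```

```text
position: [560.6, 173.3, 95.0]
contact_force: [-0.5, 1.0, 0.1]
position: [561.6, 173.5, 94.7]
contact_force: [-0.5, -0.1, 0.6]
position: [561.9, 173.5, 94.5]
contact_force: [-0.6, -0.4, -0.2]
```

```bash
python3 -m creep '[[[-1,0,0.3,0,1],[-1,0,0.3,0,1]]]'| grep -E 'pos|contact'; python3 -m creep '[[[-1,0,0.3,0,1],[-1,0,0.3,0,1]]]'| grep -E 'pos|contact'; python3 lab.py s22 54.7 | sed -n 1,2p
```

```text
position: [562.3, 173.7, 94.3]
contact_force: [-4.8, -0.5, 3.9]
position: [562.5, 173.7, 94.2]
contact_force: [-8.6, -1.4, 10.7]
45 [(-90, 6, 168, 179), (-87, 5, 168, 181), (-84, 5, 167, 179), (-81, 5, 165, 179), (-78, 9, 161, 193), (-75, 15, 146, 234), (-72, 21, 119, 250), (-69, 23, 116, 251), (-66, 23, 115, 251), (-63, 23, 114, 251), (-60, 23, 116, 251), (-57, 23, 115, 251), (-54, 23, 117, 251), (-51, 23, 119, 250), (-48, 23, 117, 251), (-45, 23, 116, 251), (-42, 23, 109, 250), (-39, 22, 88, 250), (-36, 23, 82, 249), (-33, 23, 83, 250), (-30, 23, 105, 251), (-27, 23, 106, 250), (-24, 23, 101, 250), (-21, 23, 99, 250), (-18, 23, 101, 250), (-15, 23, 101, 250), (-12, 23, 102, 250), (-9, 23, 96, 249), (-6, 22, 58, 247), (-3, 23, 26, 242), (0, 22, 31, 187), (3, 24, 31, 130), (6, 26, 32, 121), (9, 23, 33, 123), (12, 21, 39, 124), (15, 14, 91, 121)]
30 [(-90, 12, 171, 146), (-87, 12, 169, 145), (-84, 13, 172, 145), (-81, 12, 174, 142), (-78, 13, 167, 159), (-75, 16, 148, 225), (-72, 21, 125, 249), (-69, 24, 112, 252), (-66, 23, 110, 252), (-63, 24, 109, 252), (-60, 23, 111, 252), (-57, 24, 111, 252), (-54, 24, 114, 252), (-51, 24, 112, 252), (-48, 24, 111, 252), (-45, 24, 112, 252), (-42, 24, 114, 252), (-39, 24, 113, 252), (-36, 24, 113, 252), (-33, 24, 112, 252), (-30, 23, 113, 252), (-27, 23, 113, 252), (-24, 24, 112, 252), (-21, 23, 115, 252), (-18, 23, 115, 251), (-15, 23, 114, 251), (-12, 23, 118, 251), (-9, 23, 101, 251), (-6, 22, 41, 248), (-3, 23, 34, 234), (0, 25, 35, 167), (3, 25, 26, 126), (6, 22, 32, 121), (9, 16, 71, 119), (12, 12, 145, 120), (15, 13, 169, 118)]
```

Both cases are against their stops. I'll back off, rise, and check both from the wrist camera.

```bash
python3 -m creep '[[[2,0,-0.6,0,1],[6,0,-2,0,1],[15,0,-6,0,1],[30,0,-30,0,1],[50,-20,-80,0,1],[50,-42,-130,0,1],[50,-42,-150,0,1],[50,-42,-150,0,1],[50,-42,-150,0,1]]]'; python3 - <<'E'
from pose import *
s,c,im=look("wrist","w23");hsv=cv2.cvtColor(im,cv2.COLOR_BGR2HSV)
for n,y in(("R",-41.6),("L",42.6)):
    us,vs=zip(*[proj(c,M+x*ex+(y+d)*ey+(55-67)*ez) for x in(-85,-35) for d in(-20,20)])
    m=cv2.inRange(hsv,(15,60,150),(30,165,255));k=np.zeros_like(m);k[int(min(vs)):int(max(vs)),int(min(us)):int(max(us))]=1;m*=k
    ct=max(cv2.findContours(m,0,2)[0],key=cv2.contourArea);print(n,cv2.boundingRect(ct))
    x0,y0,w,h=cv2.boundingRect(ct);Q=[]
    for r in range(y0+h//2,y0+h-3,4):
        b=np.flatnonzero(m[r]);q=[onplane(*ray(c,u,r),ez,M-12*ez)-M for u in(b[0]-.5,b[-1]+.5)];Q.append([q[0]@ex,q[0]@ey-y,q[1]@ey-y])
    print(np.round(Q,1).tolist())
    col=int(proj(c,M-60*ex+(y+5)*ey-12*ez)[0]);print([(r,*hsv[r,col].tolist()) for r in range(y0-6,y0+h,3)])
    for r in (y0,): 
        q=onplane(*ray(c,col,r),ez,M-67*ez)-M;print("bottom edge x",q@ex)
E
```

```text
t: 38.88
position: [522.4, 123.2, 242.9]
eef_rot: [[-0.98, -0.197, -0.001], [-0.197, 0.98, -0.0], [0.001, -0.0, -1.0]]
contact_force: [0.7, -0.5, 0.6]
gripper_width: 0.5
grip_force: 0.0
R (223, 265, 15, 19)
[[-73.6, -10.4, 15.0], [-68.1, -10.9, 14.7]]
[(259, 13, 163, 152), (262, 14, 155, 169), (265, 15, 156, 200), (268, 16, 146, 227), (271, 19, 143, 245), (274, 23, 125, 253), (277, 21, 137, 250), (280, 17, 145, 240), (283, 16, 149, 224)]
bottom edge x -33.96412248418221
L (306, 265, 26, 19)
[[-73.6, -12.5, 10.9], [-68.1, -15.2, 11.5]]
[(259, 22, 132, 252), (262, 21, 137, 250), (265, 21, 136, 250), (268, 23, 124, 254), (271, 24, 125, 254), (274, 24, 119, 254), (277, 24, 120, 254), (280, 24, 119, 254), (283, 21, 133, 251)]
bottom edge x -33.93627088691109
```

```bash
python3 lab.py s24 -29.6 | sed -n 1p | cut -c1-800; python3 lab.py s25 54.7 | sed -n 1p| cut -c1-800; python3 -c "
from plant import *
print(sense()['t'],close_job())"
```

```text
45 [(-90, 13, 171, 221), (-87, 13, 168, 224), (-84, 13, 170, 226), (-81, 13, 171, 222), (-78, 13, 170, 221), (-75, 17, 151, 240), (-72, 22, 121, 253), (-69, 24, 106, 254), (-66, 24, 103, 254), (-63, 25, 106, 253), (-60, 24, 108, 253), (-57, 25, 106, 253), (-54, 25, 102, 253), (-51, 25, 106, 253), (-48, 24, 107, 253), (-45, 25, 105, 253), (-42, 24, 108, 253), (-39, 24, 102, 253), (-36, 24, 100, 253), (-33, 24, 103, 253), (-30, 24, 104, 253), (-27, 24, 103, 253), (-24, 24, 101, 253), (-21, 24, 104, 253), (-18, 24, 102, 253), (-15, 24, 104, 253), (-12, 24, 106, 253), (-9, 24, 102, 253), (-6, 23, 73, 251), (-3, 22, 34, 244), (0, 24, 31, 212), (3, 25, 32, 144), (6, 24, 34, 120), (9, 24, 32, 121), (12, 21, 43, 118), (15, 14, 102, 122)]
45 [(-90, 12, 174, 141), (-87, 12, 169, 143), (-84, 12, 170, 141), (-81, 12, 164, 140), (-78, 13, 166, 167), (-75, 16, 149, 227), (-72, 21, 125, 247), (-69, 22, 119, 250), (-66, 22, 119, 250), (-63, 22, 121, 250), (-60, 22, 118, 250), (-57, 22, 121, 250), (-54, 22, 119, 250), (-51, 22, 120, 250), (-48, 22, 120, 250), (-45, 22, 119, 250), (-42, 23, 109, 250), (-39, 23, 91, 249), (-36, 23, 82, 249), (-33, 22, 80, 249), (-30, 22, 108, 250), (-27, 23, 108, 249), (-24, 22, 105, 250), (-21, 23, 102, 250), (-18, 23, 102, 250), (-15, 22, 103, 249), (-12, 22, 103, 249), (-9, 22, 97, 249), (-6, 22, 63, 245), (-3, 24, 31, 239), (0, 23, 36, 184), (3, 26, 31, 124), (6, 26, 34, 119), (9, 22, 32, 120), (12, 21, 35, 116), (15, 13, 94, 117)]
the job is handed in; nothing more can be done
39.025 None
```

I handed the job in at 39.0 s: the loose case was stood on edge, released and filed in the right lane, and both cases rested against their back stops in the last camera check (no verdict was returned).

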